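Turn the hardware carousel and set a pull handle on the drawer front

ROBOT

A 7-joint arm with a two-finger parallel gripper is mounted at the origin on the work surface. World frame = base frame: x ahead of the robot, y to its left, z up, the work surface at z = 0. Lengths are in m, angles in rad, forces in N, time in s.
With the tool pointing down it reaches from about 0.425 to 0.8 m from the base axis. Payload 8.3 kg.
Tool frame: the origin (TCP) lies midway between the tips of the shut fingers; the grasp point (between the pads) lies 19 mm behind it (ctrl.grip_point_offset is the distance from the TCP to the grasp point, in m); z points along the fingers, x is the direction in which the jaws open and shut, and the axes are right-handed (so a half turn about z gives the same grasp; the last joint's range is limited). The gripper opens to 85 mm and grips with 20 to 120 N. Pads are 22 mm wide; open, the fingers measure 114 mm over their backs; the gripper's body (76 mm by 85 mm) begins 54 mm behind the grasp point. The pads swing forward as they close: fully open they stand 13 mm farther back than shut.
Start: joints at [1.071, 0.383, 0.016, 1.37, -0.006, 1.388, -0.046], TCP at [0.264, -0.566, 0.231] pointing down, gripper open.
Joint ranges: [-2.95, 2.95], [-0.25, 2.06], [-1.52, 1.56], [0.18, 2.33], [-1.44, 4.58], [0.02, 2.06], [-3.01, 3.01]. Speed limits (rad/s): [2.39, 2.39, 3.01, 3.01, 3.14, 3.14, 3.14].

INTERFACE

Orientations are given as a unit quaternion [x, y, z, w].
In Python, from station import ctrl gives the robot as it stands. The module is installed in compiled form; this text tells all that it offers.
- The arm moves only by the shell command python3 -m jog 'ROWS' [FORCE]. ROWS is JSON, a list of rows, each an object of numbers: "wx", "wy", "wz": the turn, a rotation vector about the tool's x, y, z in rad; "x", "y", "z": the shift along the tool's x, y, z in mm; "hand": the closure, from 0 (fully open) to 1 (shut). In form: [{"wx": .., "wy": .., "wz": .., "x": .., "y": .., "z": .., "hand": ..}, ...]. A call has 1 to 20 rows; each row is the pose to reach, as a shift and turn from the pose commanded when the call began, along the tool's axes at that moment; what a row does not reach only later rows make up. A row lasts 1/12 s, in which the tool goes at most 41.7 mm and 7.16 degrees, less where a joint would pass 70% of its speed; a pose out of reach is approached as far as the arm can. A call with a gripper value outside its range is refused whole. The fingers move at their own pace and stop on an object; FORCE is the grip in N (left out, the last holds). Time passes only in rows, so rows that repeat a pose let the fingers close. It gives the time, the measured TCP pose, the force and the opening at its end, in the units of the state.
- ctrl.sense(): the state, without advancing time (a new reading comes with each control period).
- ctrl.camera(name): name is "scene" or "top" or "wrist"; returns a dict with "frame" (480x640x3 uint8, red, green, blue), "z_map" (480x640 float32, m along the optical axis (not along the pixel's ray), 0 where there is no reading), "vfov" (degrees; the focal length in pixels is half the picture's height over the tangent of half this angle, whatever the lens; pixels are square), "cx", "cy" (the principal point, pixels), "world_to_cam" (4x4, takes a point from world to camera coordinates). Camera axes: x right, y up, looking along -z (the intrinsics and any distortion apply to the point x, -y, -z); pixel columns grow to the right and rows downward; lengths in m; the calibration is good to about 2 mm. A picture is of the moment at which its call begins.
- ctrl.hand_in(): hands the job in, once; it reports no verdict.
The state is a dict: "clock": time; "joints": joint angles; "joint_velocities": joint speeds; "effort": joint torques, N m; "position": TCP position; "tool_rot": TCP orientation; "wrist_force": force on the tool from outside, world axes, zero at the start; "torque": the same for the moment, N m; "opening": finger opening in m.
Only numpy, scipy, OpenCV 4.12 (cv2) and the standard library are available. Lean on these libraries where they do the work, as an engineer would, in place of code of your own. Each camera call takes 0.05 s, during which the arm holds its last target.

TASK

Turn the hardware carousel until the compartment with the dark steel pull handle is at its front, over the foot's tongue, and let the carousel come to rest there. Then take the handle out with the gripper, leaving the other three parts in the carousel and the paint tin where it is, and set it down, without dropping it, on the drawer front: standing on its two feet in the middle of the board, in line with the board's length, over the two screw holes.

Things in the scene. Friction and masses are not known exactly. Their poses are not given: they have to be found in the camera images.
- foot: Fixed round steel foot of the carousel, radius 100, 22 high. Origin: on the carousel's axis at bench level; z up. Its own -x is the carousel's front: a steel tongue 40 wide, 8 high runs along -x to 220 from the axis, showing 35 beyond the disc's edge; it points sideways, to the robot's right, towards the drawer front.
- floor_middle (a point): Turning part: centre of the plywood disc's upper face (compartment floor), 35 over the bench. Disc radius 185; a lip round its edge rises 11 over the floor. Hub radius 22. Four dividers 6 thick, 48 high over the floor, reach from radius 20 to 180, at 45 degrees to this point's x and y: four compartments, centred on its +x, +y, -x, -y. It turns with the carousel.
- ring_middle (a point): Centre of the hand ring, 173 over the bench: round steel bar 12 thick, radius 122 to the bar's centre, on four spokes 10 thick over the dividers; turns with the disc. It hinders a gripper that comes straight down to a part: come from outside, tilted 35 to 40 degrees, fingers pointing down and towards the axis, and draw the part outward below the ring, over the lip.
- front_mark (a point): Middle of the round end of the foot's tongue, on its upper face, 8 over the bench, 200 from the axis along the foot's -x.
- turn_knob (a point): Upright round wooden turning knob, diameter 26, 62 tall, on a spoke of the carousel 55 from the axis, above a divider. This point is on the knob's axis, 37 above its lower end and 25 below its top (213 over the bench). It is fixed to the carousel (does not spin by itself) and moves with it in a circle.
- carousel (a joint): Turn of the carousel, rad, from where it stood at the start (0), positive anticlockwise from above. Turns freely both ways, with light friction (about 0.1 N m), and stays where it is left.
- handle: The pull handle (bow handle) of dark steel, 100 long overall, 41 high, 0.1 to 0.2 kg. Origin: underside, middle; x along its length, z up. Two feet 22 long, 34 wide, 5 high, centred 39 either side of the origin; between them a straight round bar 13 thick, its axis 34 above the underside, straight for 34 either side of the middle. It lies in one of the compartments, its length pointing about along the radius, its middle about 120 from the axis. It is the same either way round.
- bracket: Steel angle bracket, 80 long, 45 wide, 65 high, in a compartment. Origin: middle of its underside. Stays in the carousel.
- block: Pale wooden block 90 x 38 x 34, lying in a compartment. Origin: middle of its underside. Stays in the carousel.
- caster: Castor with a steel plate 70 x 55 below and a black rubber wheel above, 70 high, in a compartment. Origin: middle of its underside. Stays in the carousel.
- drawer_front: Pale wooden drawer front lying flat on the bench, fixed: 240 long (its x), 130 wide (its y), 18 thick. Origin: middle of its underside. Two small dark screw holes on its top, 39 either side of the middle along x.
- panel_middle (a point): Middle of the drawer front's upper face, 18 over the bench, between the two screw holes; axes as the drawer front's.
- paint_tin: Paint tin, diameter 100, 120 high, standing on the bench beyond the work. Leave it alone. Origin: middle of its underside.
Mind the look-alikes: they are no part of the job. What is shaped like the bracket but blue is not meant.

How it is judged:
By the outcome, as a careful person would: the job done as asked, in the order asked, and still so for the second after the job is handed in, with the robot touching nothing.
It also fails if it takes over 56 s, if anything falls off the work surface, if the arm or the gripper's body presses on something with over 40 N, if the wrist force passes 120 N, or if a joint passes its speed limit or range.

## Working session

There is one attempt and no reset: what is moved stays moved. The work goes in short steps, Python scripts to look and compute and a shell command to move; the robot and the scene stay as the last step left them, time stands still between calls to the robot, and variables do not carry over. Pictures are saved under pics/ and viewed, and the job is handed in when it is done.

```bash
mkdir -p pics; cat > h.py <<'E'
import numpy as np,cv2
from station import ctrl
from scipy.spatial.transform import Rotation as R
def shot(n,tag):
    c=ctrl.camera(n); cv2.imwrite(f'pics/{tag}.png',c['frame'][:,:,::-1]); np.savez(f'pics/{tag}.npz',**{k:v for k,v in c.items()}); return c
def cloud(c):
    f=240/np.tan(np.radians(float(c['vfov']))/2); v,u=np.mgrid[0:480,0:640]; z=c['z_map']
    p=np.stack([(u-c['cx'])/f*z,-(v-c['cy'])/f*z,-z],-1); T=np.linalg.inv(c['world_to_cam'])
    return p@T[:3,:3].T+T[:3,3]
def load(tag): return dict(np.load(f'pics/{tag}.npz'))
E
python3 - <<'E'
from h import *
s=ctrl.sense(); print({k:np.round(v,3) for k,v in s.items()})
for n in('scene','top','wrist'):
    c=shot(n,n+'0'); print(n,c['vfov'],c['cx'],c['cy'],[k for k in c]); print(np.round(c['world_to_cam'],3))
print(ctrl.grip_point_offset)
E
```

```text
{'clock': np.float64(0.0), 'joints': array([ 1.071,  0.384,  0.016,  1.371, -0.006,  1.388, -0.047]), 'joint_velocities': array([-0.001,  0.   , -0.   , -0.001,  0.001,  0.   ,  0.001]), 'effort': array([-1.0000e-03, -6.2760e+01,  8.4400e-01, -3.7182e+01,  1.7000e-02,
        1.4000e-02,  0.0000e+00]), 'position': array([ 0.264, -0.566,  0.23 ]), 'tool_rot': array([ 0.844, -0.537, -0.001, -0.001]), 'wrist_force': array([-0.436,  0.086, -0.547]), 'torque': array([-0.004, -0.037, -0.017]), 'opening': np.float64(0.086)}
scene 43.000864014032686 317.03751590174636 229.23039762747607 ['frame', 'z_map', 'vfov', 'cx', 'cy', 'world_to_cam']
[[-0.674  0.739  0.011  0.281]
 [-0.41  -0.386  0.826  0.172]
 [ 0.615  0.552  0.564 -2.055]
 [ 0.     0.     0.     1.   ]]
top 54.92192854515544 320.50895329039594 235.77859569355923 ['frame', 'z_map', 'vfov', 'cx', 'cy', 'world_to_cam']
[[-0.013 -1.    -0.011  0.164]
 [ 0.986 -0.014  0.166 -0.618]
 [-0.167 -0.009  0.986 -1.047]
 [ 0.     0.     0.     1.   ]]
wrist 60.324858503962105 327.7982338783342 244.1654712520674 ['frame', 'z_map', 'vfov', 'cx', 'cy', 'world_to_cam']
[[ 0.425 -0.905 -0.002 -0.624]
 [ 0.874  0.411 -0.259  0.034]
 [ 0.235  0.109  0.966 -0.379]
 [ 0.     0.     0.     1.   ]]
0.0187
```

View pics/top0.png

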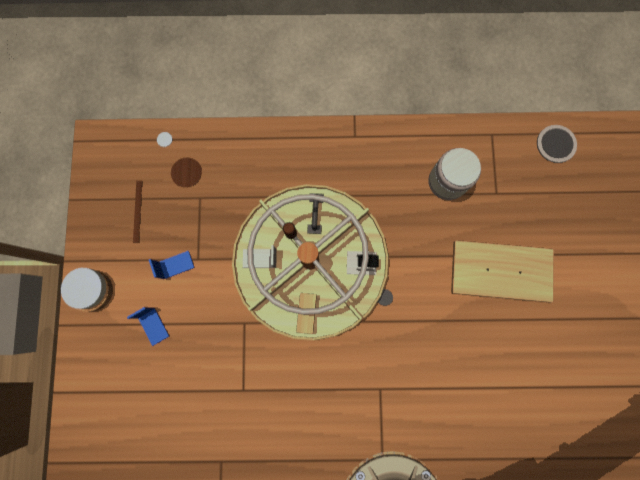

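View pics/scene0.png

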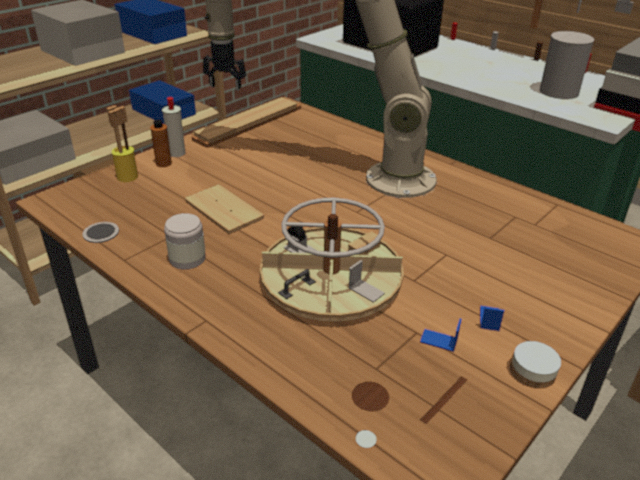

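The top view shows the handle at (316,213), beyond the hub. The knob is at (290,230), the tongue end at (386,298), and the drawer front at (503,271) with screw holes near (488,269) and (520,272). Next I'll measure these.

```bash
python3 - <<'E'
from h import *
from scipy.optimize import least_squares
for tag in('top0','scene0'):
    c=load(tag);P=cloud(c);z=P[...,2];I=c['frame'].astype(int)
    ok=c['z_map']>0
    near=ok&(np.hypot(P[...,0]-.6,P[...,1]-.15)<.3)
    def fit(m):
        q=P[m][:,:2]
        r=least_squares(lambda p:np.hypot(q[:,0]-p[0],q[:,1]-p[1])-p[2],[q[:,0].mean(),q[:,1].mean(),.12],loss='soft_l1',f_scale=.004)
        return r.x,len(q)
    rough=fit(near&(z>.166)&(z<.184))[0]; print(tag,'rough',rough)
    d=np.hypot(P[...,0]-rough[0],P[...,1]-rough[1])
    print('ring',fit(near&(z>.16)&(z<.184)&(abs(d-.122)<.02)))
    cx,cy=rough[:2]
    k=near&(z>.195)&(z<.225)&(d>.035)&(d<.08)
    if k.sum(): 
        kk=P[k]; print('knob top',kk.mean(0),k.sum(),np.median(kk[:,2]), 'ang',np.degrees(np.arctan2(kk[:,1].mean()-cy,kk[:,0].mean()-cx)))
    # spokes / dividers
    m=near&(z>.07)&(z<.09)&(d>.04)&(d<.175)
    a=np.arctan2(P[m][:,1]-cy,P[m][:,0]-cx); print('divider ang mod90',np.degrees(np.angle(np.exp(4j*a).mean())/4),m.sum())
    m=near&(z>.16)&(z<.19)&(d>.07)&(d<.112)
    a=np.arctan2(P[m][:,1]-cy,P[m][:,0]-cx); print('spoke ang mod90',np.degrees(np.angle(np.exp(4j*a).mean())/4),m.sum())
    # board
    b=ok&(abs(z-.018)<.006)&(P[...,1]<-.05)&(P[...,1]>-.6)&(P[...,0]>.3)&(P[...,0]<.9)&(I[...,0]>150)
    n,l,st,ce=cv2.connectedComponentsWithStats(b.astype(np.uint8)); i=1+np.argmax(st[1:,4])
    q=P[l==i]; rc=cv2.minAreaRect((q[:,:2]*1000).astype(np.float32)); print('board',rc,st[i],np.median(q[:,2]))
    np.save(f'pics/P_{tag}.npy',P)
c=load('top0');P=cloud(c)
for u,v in((386,298),(487,269),(488,270),(520,272),(316,228),(316,197),(316,213),(460,169)): print(u,v,np.round(P[v,u],4),c['frame'][v,u])
f=c['frame']
for n,(x,y,w,h) in {'car':(225,175,175,170),'brd':(440,225,130,90)}.items():
    cv2.imwrite(f'pics/{n}.png',cv2.resize(f[y:y+h,x:x+w,::-1],None,fx=3.4 if n=='car' else 6,fy=3.4 if n=='car' else 6,interpolation=cv2.INTER_CUBIC))
E
```

```text
top0 rough [0.5644373  0.18306657 0.11689069]
ring (array([0.56393267, 0.18255846, 0.12041234]), 2167)
knob top [0.59767633 0.21402088 0.20984916] 33 0.20961872120634562 ang 42.96163503135409
divider ang mod90 39.23414762981344 1005
spoke ang mod90 39.68655743600159 360
board ((535.2154541015625, -284.50677490234375), (239.69488525390625, 129.3643341064453), 84.03978729248047) [ 453  240  101   62 5169] 0.019265269889516823
scene0 rough [0.56797252 0.18764757 0.11826097]
ring (array([0.5679477 , 0.18775382, 0.12088754]), 1257)
knob top [0.61430657 0.22680087 0.21045888] 114 0.2095413438036095 ang 40.198549090314806
divider ang mod90 38.349081347484685 858
spoke ang mod90 39.830115494476345 215
board ((537.261962890625, -279.8424072265625), (245.75318908691406, 132.58543395996094), 84.3546142578125) [ 186  185   78   45 1473] 0.015034359282491083
386 298 [ 0.4727 -0.0006  0.0068] [87 82 79]
487 269 [ 0.5382 -0.2436  0.0237] [76 68 52]
488 270 [ 0.5363 -0.2481  0.0174] [106  94  64]
520 272 [ 0.5299 -0.3222  0.0234] [71 63 47]
316 228 [0.639  0.1664 0.054 ] [19 16 18]
316 197 [0.6832 0.1633 0.178 ] [178 171 156]
316 213 [0.6716 0.1656 0.072 ] [58 54 50]
460 169 [ 0.7598 -0.1661  0.1168] [183 187 173]
```

View pics/car.png

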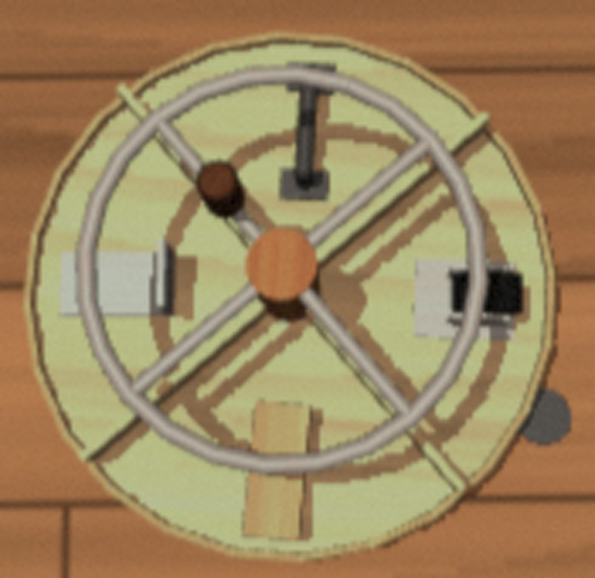

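View pics/brd.png

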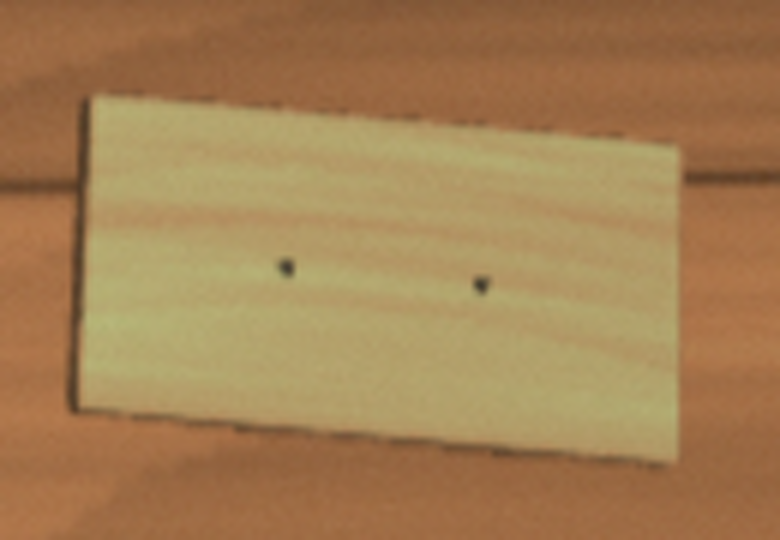

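```bash
python3 - <<'E'
from h import *
from scipy.optimize import least_squares
for tag in('top0','scene0'):
    c=load(tag);P=cloud(c);z=P[...,2];I=c['frame'].astype(int);ok=c['z_map']>0
    d=np.hypot(P[...,0]-.566,P[...,1]-.186)
    m=ok&(d<.195)&(z>.027)&(z<.07)
    # outer boundary: per-angle max radius
    q=P[m];cen=np.array([.566,.186])
    for _ in range(3):
        a=np.degrees(np.arctan2(q[:,1]-cen[1],q[:,0]-cen[0])).astype(int)
        r=np.hypot(*(q[:,:2]-cen).T); e=[]
        for k in np.unique(a):
            i=np.where(a==k)[0]; e.append(q[i[np.argsort(r[i])[-3]]][:2])
        e=np.array(e); s=least_squares(lambda p:np.hypot(e[:,0]-p[0],e[:,1]-p[1])-p[2],[*cen,.185],loss='soft_l1',f_scale=.002); cen=s.x[:2]
    print(tag,'disc',s.x)
    d=np.hypot(P[...,0]-cen[0],P[...,1]-cen[1])
    g=ok&(d>.186)&(d<.24)&(z<.02)&(I.max(-1)-I.min(-1)<25)&(I.max(-1)<130)&(P[...,1]<.1)&(P[...,0]<.6)
    n,l,st,ce=cv2.connectedComponentsWithStats(g.astype(np.uint8))
    for i in range(1,n):
        if st[i,4]>30:
            t=P[l==i]; mm=t.mean(0); print('tongue',mm,st[i],'ang',np.degrees(np.arctan2(mm[1]-cen[1],mm[0]-cen[0])), 'rmax',np.hypot(*(t[:,:2]-cen).T).max())
    hm=ok&(d<.18)&(z>.037)&(z<.085)&(I.max(-1)<85)&(P[...,0]>cen[0]+.05)&(abs(P[...,1]-cen[1])<.06)
    t=P[hm]; print('handle',t.mean(0),len(t)); a=np.linalg.svd(t[:,:2]-t[:,:2].mean(0))[2][0]; print('dir',np.degrees(np.arctan2(a[1],a[0])), cv2.minAreaRect((t[:,:2]*1000).astype(np.float32)))
    k=ok&(z>.18)&(z<.235)&(d<.09)
    for zz in (.19,.2,.205,.21,.215,.22,.225): print(zz,P[k&(abs(z-zz)<.0025)][:, :2].mean(0).round(4),(k&(abs(z-zz)<.0025)).sum(),end=';')
    print()
E
```

```text
Traceback (most recent call last):
IndexError: index -3 is out of bounds for axis 0 with size 2
```

```bash
python3 - <<'E'
from h import *
f=load('scene0')['frame']
cv2.imwrite('pics/sc.png',cv2.resize(f[190:330,245:420,::-1],None,fx=4,fy=4,interpolation=cv2.INTER_CUBIC))
E
```

```text
(no output)
```

View pics/sc.png

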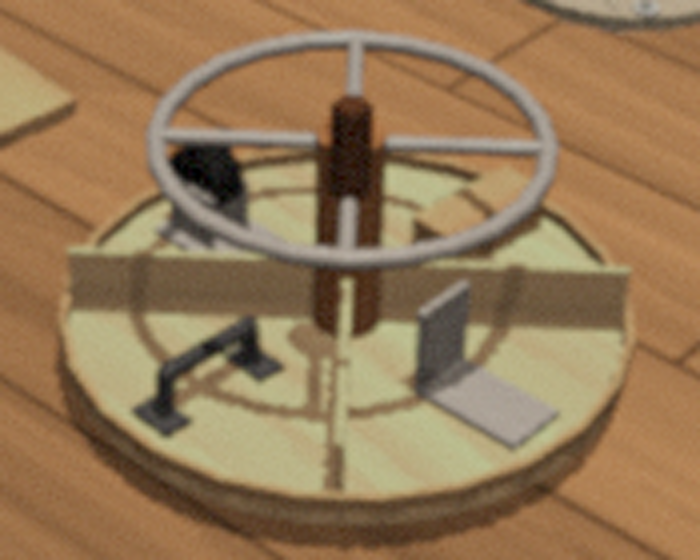

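```bash
cat > m.py <<'E'
from h import *
from scipy.optimize import least_squares
import sys
def meas(tag,hx=None):
    c=load(tag);P=cloud(c);z=P[...,2];I=c['frame'].astype(int);ok=c['z_map']>0
    d=np.hypot(P[...,0]-.566,P[...,1]-.186)
    m=ok&(d<.195)&(z>.027)&(z<.07)
    q=P[m];cen=np.array([.566,.186])
    for _ in range(3):
        a=(np.degrees(np.arctan2(q[:,1]-cen[1],q[:,0]-cen[0]))//3).astype(int)
        r=np.hypot(*(q[:,:2]-cen).T); e=[]
        for k in np.unique(a):
            i=np.where(a==k)[0]; e.append(q[i[np.argsort(r[i])[-min(3,len(i))]]][:2])
        e=np.array(e); s=least_squares(lambda p:np.hypot(e[:,0]-p[0],e[:,1]-p[1])-p[2],[*cen,.185],loss='soft_l1',f_scale=.002); cen=s.x[:2]
    print(tag,'disc',s.x)
    d=np.hypot(P[...,0]-cen[0],P[...,1]-cen[1])
    g=ok&(d>.186)&(d<.24)&(z<.02)&(I.max(-1)-I.min(-1)<25)&(I.max(-1)<130)&(P[...,1]<.1)&(P[...,0]<.6)
    n,l,st,ce=cv2.connectedComponentsWithStats(g.astype(np.uint8))
    for i in range(1,n):
        if st[i,4]>30:
            t=P[l==i]; mm=t.mean(0); print('tongue',mm,st[i],'ang',np.degrees(np.arctan2(mm[1]-cen[1],mm[0]-cen[0])), 'rmax',np.hypot(*(t[:,:2]-cen).T).max())
    for nm,z0,z1,r0,r1 in(('div',.07,.09,.04,.175),('spoke',.16,.19,.07,.112)):
        mk=ok&(z>z0)&(z<z1)&(d>r0)&(d<r1); a=np.arctan2(P[mk][:,1]-cen[1],P[mk][:,0]-cen[0]); print(nm,'ang mod90',np.degrees(np.angle(np.exp(4j*a).mean())/4),mk.sum())
    return c,P,z,I,ok,d,cen
E
python3 - <<'E'
from m import *
for tag in('top0','scene0'):
    c,P,z,I,ok,d,cen=meas(tag)
    hm=ok&(d<.18)&(z>.037)&(z<.085)&(I.max(-1)<85)&(P[...,0]>cen[0]+.05)&(abs(P[...,1]-cen[1])<.06)
    t=P[hm]; a=np.linalg.svd(t[:,:2]-t[:,:2].mean(0))[2][0]; print('handle',t.mean(0),len(t),'dir',np.degrees(np.arctan2(a[1],a[0])), cv2.minAreaRect((t[:,:2]*1000).astype(np.float32)))
    k=ok&(z>.18)&(z<.235)&(d<.09)
    for zz in (.19,.2,.205,.21,.215,.22,.225): print(zz,P[k&(abs(z-zz)<.0025)][:, :2].mean(0).round(4),(k&(abs(z-zz)<.0025)).sum(),end=';')
    print()
E
```

```text
top0 disc [0.56459204 0.18266282 0.18358714]
tongue [0.47372447 0.00125381 0.00900661] [378 289  15  16 159] ang -116.60623947612235 rmax 0.21878679719168673
div ang mod90 39.44221488823267 1000
spoke ang mod90 39.670437968924 359
handle [0.66440016 0.16853121 0.06547417] 198 dir 178.1494809047906 ((669.9263916015625, 167.41787719726562), (26.79290771484375, 82.64718627929688), 89.52352142333984)
0.19 [0.5928 0.2115] 5;0.2 [0.5974 0.2163] 6;0.205 [0.5987 0.2087] 2;0.21 [0.5979 0.2143] 9;0.215 [0.5968 0.2162] 5;0.22 [0.5976 0.2124] 3;0.225 [0.5978 0.2111] 5;
scene0 disc [0.56755338 0.18777077 0.18352929]
tongue [ 0.57990152 -0.024266   -0.75351945] [270 416  19  16 149] ang -86.66709602650452 rmax 0.23958751566457093
div ang mod90 38.27608460032622 856
spoke ang mod90 39.84182028311129 216
handle [0.68829225 0.17409126 0.05828614] 199 dir -5.163522718917024 ((684.7058715820312, 173.13534545898438), (28.911014556884766, 91.92723846435547), 86.9614486694336)
0.19 [0.6141 0.227 ] 17;0.2 [0.6157 0.2279] 17;0.205 [0.6145 0.2271] 22;0.21 [0.6137 0.226 ] 20;0.215 [0.6126 0.228 ] 18;0.22 [0.6147 0.2262] 17;0.225 [0.6149 0.226 ] 22;
```

```bash
cat > t.py <<'E'
from h import *
def Rt(yaw_x,tilt=0):
    """tool x horizontal at yaw deg; z down tilted by tilt deg toward heading yaw_x+90?? see y"""
    a=np.radians(yaw_x); x=np.array([np.cos(a),np.sin(a),0]); z0=np.array([0,0,-1.]); y0=np.cross(z0,x)
    t=np.radians(tilt); z=np.cos(t)*z0+np.sin(t)*y0   # tilt>0: fingers lean toward y0 = heading yaw_x-90
    return np.stack([x,np.cross(z,x),z],1)
def delta(pos,Rg,s=None,grip=False):
    s=s or ctrl.sense(); R0=R.from_quat(s['tool_rot']).as_matrix(); pos=np.array(pos,float)
    if grip: pos=pos+Rg[:,2]*ctrl.grip_point_offset
    print('xyz mm',np.round(R0.T@(pos-s['position'])*1000,1),'w',np.round(R.from_matrix(R0.T@Rg).as_rotvec(),4))
E
python3 -c "
from t import *
delta([.56,-.18,.34],Rt(32))"
```

```text
xyz mm [-224.8 -431.3 -109.2] w [-1.3000e-03  1.2000e-03 -1.6925e+00]
```

```bash
python3 -m jog '[{"wz":-0.12,"x":-15,"y":-29,"z":-8},{"wz":-1.69,"x":-225,"y":-431,"z":-109},{"wz":-1.69,"x":-225,"y":-431,"z":-109},{"wz":-1.69,"x":-225,"y":-431,"z":-109},{"wz":-1.69,"x":-225,"y":-431,"z":-109},{"wz":-1.69,"x":-225,"y":-431,"z":-109},{"wz":-1.69,"x":-225,"y":-431,"z":-109},{"wz":-1.69,"x":-225,"y":-431,"z":-109},{"wz":-1.69,"x":-225,"y":-431,"z":-109},{"wz":-1.69,"x":-225,"y":-431,"z":-109},{"wz":-1.69,"x":-225,"y":-431,"z":-109},{"wz":-1.69,"x":-225,"y":-431,"z":-109},{"wz":-1.69,"x":-225,"y":-431,"z":-109},{"wz":-1.69,"x":-225,"y":-431,"z":-109},{"wz":-1.69,"x":-225,"y":-431,"z":-109},{"wz":-1.69,"x":-225,"y":-431,"z":-109},{"wz":-1.69,"x":-225,"y":-431,"z":-109}]'
python3 -c "
from t import *
print(ctrl.sense()['joints'].round(3))
delta([.608,.2205,.30],Rt(130))"
```

```text
[ 1.071  0.384  0.016  1.371 -0.006  1.388 -0.046]
xyz mm [-567.3 -644.2  -68.7] w [2.2000e-03 3.0000e-04 2.8803e+00]validation failed for argument at $[0]...
```

```bash
python3 -m jog '[{"wx":0,"wy":0,"wz":-0.12,"x":-15,"y":-29,"z":-8,"hand":0},{"wx":0,"wy":0,"wz":-1.69,"x":-225,"y":-431,"z":-109,"hand":0},{"wx":0,"wy":0,"wz":-1.69,"x":-225,"y":-431,"z":-109,"hand":0},{"wx":0,"wy":0,"wz":-1.69,"x":-225,"y":-431,"z":-109,"hand":0},{"wx":0,"wy":0,"wz":-1.69,"x":-225,"y":-431,"z":-109,"hand":0},{"wx":0,"wy":0,"wz":-1.69,"x":-225,"y":-431,"z":-109,"hand":0},{"wx":0,"wy":0,"wz":-1.69,"x":-225,"y":-431,"z":-109,"hand":0},{"wx":0,"wy":0,"wz":-1.69,"x":-225,"y":-431,"z":-109,"hand":0},{"wx":0,"wy":0,"wz":-1.69,"x":-225,"y":-431,"z":-109,"hand":0},{"wx":0,"wy":0,"wz":-1.69,"x":-225,"y":-431,"z":-109,"hand":0},{"wx":0,"wy":0,"wz":-1.69,"x":-225,"y":-431,"z":-109,"hand":0},{"wx":0,"wy":0,"wz":-1.69,"x":-225,"y":-431,"z":-109,"hand":0},{"wx":0,"wy":0,"wz":-1.69,"x":-225,"y":-431,"z":-109,"hand":0},{"wx":0,"wy":0,"wz":-1.69,"x":-225,"y":-431,"z":-109,"hand":0},{"wx":0,"wy":0,"wz":-1.69,"x":-225,"y":-431,"z":-109,"hand":0},{"wx":0,"wy":0,"wz":-1.69,"x":-225,"y":-431,"z":-109,"hand":0},{"wx":0,"wy":0,"wz":-1.69,"x":-225,"y":-431,"z":-109,"hand":0}]'
python3 -c "
from t import *
print(ctrl.sense()['joints'].round(3))
delta([.608,.2205,.30],Rt(130))"
```

```text
clock: 1.57
position: [0.5593, -0.181, 0.34]
tool_rot: [0.962, 0.272, -0.0, -0.0]
wrist_force: [-0.3, -0.1, -0.4]
opening: 0.0852
[ 0.598  0.315 -0.464  1.252  0.139  1.607  0.711]
xyz mm [ 252.  -316.3   39.9] w [-7.0000e-04  2.0000e-04 -1.7171e+00]
```

```bash
python3 -m jog '[{"wx":0,"wy":0,"wz":-0.12,"x":20,"y":-25,"z":3,"hand":0},{"wx":0,"wy":0,"wz":-1.715,"x":252,"y":-316,"z":40,"hand":0},{"wx":0,"wy":0,"wz":-1.715,"x":252,"y":-316,"z":40,"hand":0},{"wx":0,"wy":0,"wz":-1.715,"x":252,"y":-316,"z":40,"hand":0},{"wx":0,"wy":0,"wz":-1.715,"x":252,"y":-316,"z":40,"hand":0},{"wx":0,"wy":0,"wz":-1.715,"x":252,"y":-316,"z":40,"hand":0},{"wx":0,"wy":0,"wz":-1.715,"x":252,"y":-316,"z":40,"hand":0},{"wx":0,"wy":0,"wz":-1.715,"x":252,"y":-316,"z":40,"hand":0},{"wx":0,"wy":0,"wz":-1.715,"x":252,"y":-316,"z":40,"hand":0},{"wx":0,"wy":0,"wz":-1.715,"x":252,"y":-316,"z":40,"hand":0},{"wx":0,"wy":0,"wz":-1.715,"x":252,"y":-316,"z":40,"hand":0},{"wx":0,"wy":0,"wz":-1.715,"x":252,"y":-316,"z":40,"hand":0},{"wx":0,"wy":0,"wz":-1.715,"x":252,"y":-316,"z":40,"hand":0},{"wx":0,"wy":0,"wz":-1.715,"x":252,"y":-316,"z":40,"hand":0},{"wx":0,"wy":0,"wz":-1.715,"x":252,"y":-316,"z":40,"hand":0},{"wx":0,"wy":0,"wz":-1.715,"x":252,"y":-316,"z":40,"hand":0},{"wx":0,"wy":0,"wz":-1.715,"x":252,"y":-316,"z":40,"hand":0}]'
python3 -c "
from t import *
print(ctrl.sense()['joints'].round(3))
shot('wrist','w1')
delta([.608,.2205,.20],Rt(130))"
```

```text
clock: 2.98
position: [0.6072, 0.2206, 0.3002]
tool_rot: [0.424, 0.906, -0.0, 0.0]
wrist_force: [0.3, 0.7, -0.2]
opening: 0.0856
[ 0.123  0.543 -0.868  1.144  0.406  1.621  1.619]
xyz mm [ -0.8   0.5 100.3] w [-0.0001  0.0002 -0.0021]
```

View pics/w1.png

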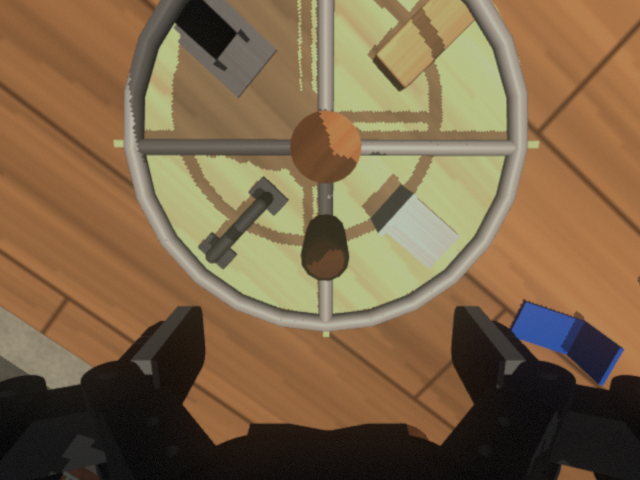

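The wrist view shows the knob at (325,250), centred between the fingers. I'll check the axis position using this closer camera.

```bash
python3 - <<'E'
from m import *
c=load('w1');P=cloud(c);z=P[...,2];ok=c['z_map']>0
d=np.hypot(P[...,0]-.566,P[...,1]-.185)
q=P[ok&(abs(z-.173)<.009)&(abs(d-.122)<.015)]
print(least_squares(lambda p:np.hypot(q[:,0]-p[0],q[:,1]-p[1])-p[2],[.566,.185,.122],loss='soft_l1',f_scale=.003).x,len(q))
k=P[ok&(z>.232)&(z<.245)&(d>.03)&(d<.09)];print('knobtop',k.mean(0),len(k),k.min(0),k.max(0))
k=P[ok&(z>.2)&(d<.03)];print('hub',k.mean(0),k[:,2].max())
m=ok&(abs(z-.173)<.012)&(d>.07)&(d<.112);a=np.arctan2(P[m][:,1]-.185,P[m][:,0]-.566);print(np.degrees(np.angle(np.exp(4j*a).mean())/4))
E
```

```text
[0.56503396 0.1834088  0.11901617] 17779
knobtop [0.60612624 0.21765135 0.23792772] 1801 [0.59436871 0.20560636 0.23200667] [0.6199248  0.23124397 0.24059424]<stdin>:7: RuntimeWarning: Mean of empty slice.
  ret = um.true_divide(
Traceback (most recent call last):
ValueError: zero-size array to reduction operation maximum which has no identity
```

```bash
python3 -m jog '[{"wx":0,"wy":0,"wz":0,"x":0,"y":-1,"z":35,"hand":0},{"wx":0,"wy":0,"wz":0,"x":0,"y":-1,"z":70,"hand":0},{"wx":0,"wy":0,"wz":0,"x":-1,"y":-1,"z":104,"hand":0},{"wx":0,"wy":0,"wz":0,"x":-1,"y":-1,"z":104,"hand":0.5},{"wx":0,"wy":0,"wz":0,"x":-1,"y":-1,"z":104,"hand":0.8},{"wx":0,"wy":0,"wz":0,"x":-1,"y":-1,"z":104,"hand":0.9},{"wx":0,"wy":0,"wz":0,"x":-1,"y":-1,"z":104,"hand":0.9},{"wx":0,"wy":0,"wz":0,"x":-1,"y":-1,"z":104,"hand":0.9},{"wx":0,"wy":0,"wz":0,"x":-1,"y":-1,"z":104,"hand":0.9},{"wx":0,"wy":0,"wz":0,"x":-1,"y":-1,"z":104,"hand":0.9},{"wx":0,"wy":0,"wz":0,"x":-1,"y":-1,"z":104,"hand":0.9},{"wx":0,"wy":0,"wz":0,"x":-1,"y":-1,"z":104,"hand":0.9}]' 30
python3 - <<'E'
from t import *
s=ctrl.sense();p=s['position'];R0=R.from_quat(s['tool_rot']).as_matrix();A=np.array([.5655,.1845,p[2]])
print(s['wrist_force'],np.linalg.norm(p[:2]-A[:2]),np.degrees(np.arctan2(*(p-A)[1::-1])))
for k in range(1,19):
    t=-np.radians(111.3*k/18); M=R.from_rotvec([0,0,t]).as_matrix(); d=R0.T@(M@(p-A)+A-p)*1000; print(k,round(-t,3),d.round(1))
E
```

```text
clock: 4.03
position: [0.6085, 0.2202, 0.1995]
tool_rot: [0.422, 0.907, 0.002, 0.002]
wrist_force: [1.1, 0.1, 5.2]
opening: 0.0257
[1.08571594 0.11161206 5.17653585] 0.055944241815791856 39.708403348990245
1 0.108 [-6.  -0.4  0. ]
2 0.216 [-12.   -1.4   0. ]
3 0.324 [-17.8  -3.    0. ]
4 0.432 [-23.4  -5.3   0. ]
5 0.54 [-28.7  -8.1   0. ]
6 0.648 [-33.7 -11.5   0. ]
7 0.755 [-38.3 -15.5   0. ]
8 0.863 [-42.4 -19.9   0. ]
9 0.971 [-46.  -24.7  -0. ]
10 1.079 [-49.1 -29.8  -0. ]
11 1.187 [-51.7 -35.3  -0. ]
12 1.295 [-53.6 -41.   -0.1]
13 1.403 [-54.9 -46.9  -0.1]
14 1.511 [-55.5 -52.9  -0.1]
15 1.619 [-55.5 -59.   -0.1]
16 1.727 [-54.9 -65.   -0.2]
17 1.835 [-53.6 -70.9  -0.2]
18 1.943 [-51.6 -76.6  -0.2]
```

```bash
python3 - <<'E'
from t import *
s=ctrl.sense();p=s['position'];R0=R.from_quat(s['tool_rot']).as_matrix();A=np.array([.5655,.1845,p[2]])
for w in [.01,.03,.06,.1,.15,.2,.25,.3,.36,.42,.48,.54,.6,.66,.72,.78,.84,.89,.93,.95]:
    M=R.from_rotvec([0,0,-w]).as_matrix(); d=R0.T@(M@(p-A)+A-p)*1000; print(w,d.round(1))
E
```

```text
0.01 [-0.6 -0.   0. ]
0.03 [-1.7 -0.   0. ]
0.06 [-3.4 -0.1  0. ]
0.1 [-5.6 -0.3  0. ]
0.15 [-8.4 -0.7  0. ]
0.2 [-11.1  -1.2   0. ]
0.25 [-13.8  -1.8   0. ]
0.3 [-16.5  -2.6   0. ]
0.36 [-19.7  -3.7   0. ]
0.42 [-22.8  -5.    0. ]
0.48 [-25.8  -6.5   0. ]
0.54 [-28.7  -8.1   0. ]
0.6 [-31.5 -10.    0. ]
0.66 [-34.2 -12.    0. ]
0.72 [-36.8 -14.1   0. ]
0.78 [-39.2 -16.4   0. ]
0.84 [-41.5 -18.9   0. ]
0.89 [-43.3 -21.    0. ]
0.93 [-44.7 -22.8   0. ]
0.95 [-45.4 -23.7  -0. ]
```

```bash
python3 -m jog '[{"wx":0,"wy":0,"wz":0.01,"x":-0.6,"y":0,"z":0,"hand":0.9},{"wx":0,"wy":0,"wz":0.03,"x":-1.7,"y":0,"z":0,"hand":0.9},{"wx":0,"wy":0,"wz":0.06,"x":-3.4,"y":-0.1,"z":0,"hand":0.9},{"wx":0,"wy":0,"wz":0.1,"x":-5.6,"y":-0.3,"z":0,"hand":0.9},{"wx":0,"wy":0,"wz":0.15,"x":-8.4,"y":-0.7,"z":0,"hand":0.9},{"wx":0,"wy":0,"wz":0.2,"x":-11.1,"y":-1.2,"z":0,"hand":0.9},{"wx":0,"wy":0,"wz":0.25,"x":-13.8,"y":-1.8,"z":0,"hand":0.9},{"wx":0,"wy":0,"wz":0.3,"x":-16.5,"y":-2.6,"z":0,"hand":0.9},{"wx":0,"wy":0,"wz":0.36,"x":-19.7,"y":-3.7,"z":0,"hand":0.9},{"wx":0,"wy":0,"wz":0.42,"x":-22.8,"y":-5,"z":0,"hand":0.9},{"wx":0,"wy":0,"wz":0.48,"x":-25.8,"y":-6.5,"z":0,"hand":0.9},{"wx":0,"wy":0,"wz":0.54,"x":-28.7,"y":-8.1,"z":0,"hand":0.9},{"wx":0,"wy":0,"wz":0.6,"x":-31.5,"y":-10,"z":0,"hand":0.9},{"wx":0,"wy":0,"wz":0.66,"x":-34.2,"y":-12,"z":0,"hand":0.9},{"wx":0,"wy":0,"wz":0.72,"x":-36.8,"y":-14.1,"z":0,"hand":0.9},{"wx":0,"wy":0,"wz":0.78,"x":-39.2,"y":-16.4,"z":0,"hand":0.9},{"wx":0,"wy":0,"wz":0.84,"x":-41.5,"y":-18.9,"z":0,"hand":0.9},{"wx":0,"wy":0,"wz":0.89,"x":-43.3,"y":-21,"z":0,"hand":0.9},{"wx":0,"wy":0,"wz":0.93,"x":-44.7,"y":-22.8,"z":0,"hand":0.9},{"wx":0,"wy":0,"wz":0.95,"x":-45.4,"y":-23.7,"z":0,"hand":0.9}]'
python3 - <<'E'
from m import *
s=ctrl.sense();print(s['wrist_force'],s['joints'].round(3))
shot('top','top1'); meas('top1')
p=s['position'];R0=R.from_quat(s['tool_rot']).as_matrix();A=np.array([.5655,.1845,p[2]]);print(np.linalg.norm(p-A),np.degrees(np.arctan2(*(p-A)[1::-1])))
for w in [.01,.03,.06,.1,.15,.2,.25,.3,.36,.42,.48,.54,.6,.66,.72,.78,.84,.89,.93,.96,.98,.99,1]:
    M=R.from_rotvec([0,0,-w]).as_matrix(); d=R0.T@(M@(p-A)+A-p)*1000; print(w,d.round(1))
E
```

```text
clock: 5.7
position: [0.6204, 0.1685, 0.1995]
tool_rot: [0.791, 0.612, 0.002, 0.002]
wrist_force: [4.2, -3.5, 3.7]
opening: 0.0254
[ 4.19228657 -3.54184891  3.70415919] [ 0.132  0.516 -0.665  1.347  0.319  1.38   0.789]
top1 disc [0.52228722 0.24980661 0.11985341]
div ang mod90 30.16633465065732 535
spoke ang mod90 31.21921608188075 616
0.05715396789265221 -16.23982713983467
0.01 [-0.6 -0.  -0. ]
0.03 [-1.7 -0.1 -0. ]
0.06 [-3.4 -0.2 -0. ]
0.1 [-5.7 -0.5 -0. ]
0.15 [-8.5 -0.9 -0. ]
0.2 [-11.3  -1.5  -0. ]
0.25 [-14.1  -2.2  -0. ]
0.3 [-16.8  -3.   -0. ]
0.36 [-20.   -4.2  -0. ]
0.42 [-23.2  -5.6  -0.1]
0.48 [-26.2  -7.2  -0.1]
0.54 [-29.1  -9.   -0.1]
0.6 [-32.  -10.9  -0.1]
0.66 [-34.7 -13.   -0.1]
0.72 [-37.3 -15.3  -0.1]
0.78 [-39.7 -17.7  -0.1]
0.84 [-42.  -20.2  -0.2]
0.89 [-43.8 -22.5  -0.2]
0.93 [-45.1 -24.3  -0.2]
0.96 [-46.1 -25.7  -0.2]
0.98 [-46.7 -26.7  -0.2]
0.99 [-47.  -27.2  -0.2]
1 [-47.3 -27.7  -0.2]
```

View pics/top1.png

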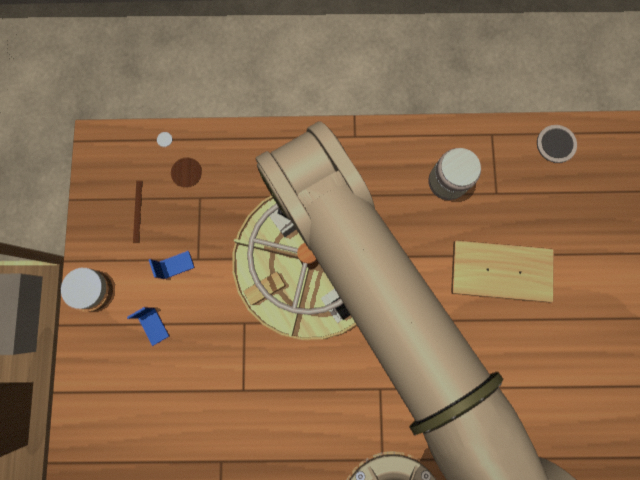

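The top view shows the knob turned about 56° (disc still at (308,255), arm over it). I'll continue with the second half.

```bash
python3 -m jog '[{"wx":0,"wy":0,"wz":0.01,"x":-0.6,"y":0,"z":0,"hand":0.9},{"wx":0,"wy":0,"wz":0.03,"x":-1.7,"y":-0.1,"z":0,"hand":0.9},{"wx":0,"wy":0,"wz":0.06,"x":-3.4,"y":-0.2,"z":0,"hand":0.9},{"wx":0,"wy":0,"wz":0.1,"x":-5.7,"y":-0.5,"z":0,"hand":0.9},{"wx":0,"wy":0,"wz":0.15,"x":-8.5,"y":-0.9,"z":0,"hand":0.9},{"wx":0,"wy":0,"wz":0.2,"x":-11.3,"y":-1.5,"z":0,"hand":0.9},{"wx":0,"wy":0,"wz":0.25,"x":-14.1,"y":-2.2,"z":0,"hand":0.9},{"wx":0,"wy":0,"wz":0.3,"x":-16.8,"y":-3,"z":0,"hand":0.9},{"wx":0,"wy":0,"wz":0.36,"x":-20,"y":-4.2,"z":0,"hand":0.9},{"wx":0,"wy":0,"wz":0.42,"x":-23.2,"y":-5.6,"z":0,"hand":0.9},{"wx":0,"wy":0,"wz":0.48,"x":-26.2,"y":-7.2,"z":0,"hand":0.9},{"wx":0,"wy":0,"wz":0.54,"x":-29.1,"y":-9,"z":0,"hand":0.9},{"wx":0,"wy":0,"wz":0.6,"x":-32,"y":-10.9,"z":0,"hand":0.9},{"wx":0,"wy":0,"wz":0.66,"x":-34.7,"y":-13,"z":0,"hand":0.9},{"wx":0,"wy":0,"wz":0.72,"x":-37.3,"y":-15.3,"z":0,"hand":0.9},{"wx":0,"wy":0,"wz":0.78,"x":-39.7,"y":-17.7,"z":0,"hand":0.9},{"wx":0,"wy":0,"wz":0.84,"x":-42,"y":-20.2,"z":0,"hand":0.9},{"wx":0,"wy":0,"wz":0.89,"x":-43.8,"y":-22.5,"z":0,"hand":0.9},{"wx":0,"wy":0,"wz":0.93,"x":-45.1,"y":-24.3,"z":0,"hand":0.9},{"wx":0,"wy":0,"wz":0.96,"x":-46.1,"y":-25.7,"z":0,"hand":0.9}]'
python3 - <<'E'
from m import *
shot('top','top2');s=ctrl.sense();print(s['wrist_force'],s['joints'].round(3))
for tag in['top2']:
    c=load(tag);P=cloud(c);z=P[...,2];ok=c['z_map']>0;cen=np.array([.5645,.1827])
    d=np.hypot(P[...,0]-cen[0],P[...,1]-cen[1])
    for nm,z0,z1,r0,r1 in(('div',.06,.088,.04,.175),('spoke',.16,.182,.06,.112)):
        mk=ok&(z>z0)&(z<z1)&(d>r0)&(d<r1); a=np.degrees(np.arctan2(P[mk][:,1]-cen[1],P[mk][:,0]-cen[0])); h,e=np.histogram(a,90,(-180,180)); print(nm,[(int(e[i]),int(h[i])) for i in np.argsort(h)[::-1][:8]])
p=s['position'];A=np.array([.5655,.1845,p[2]]);print(p,np.degrees(np.arctan2(*(p-A)[1::-1])))
E
```

```text
clock: 7.42
position: [0.5844, 0.1288, 0.1994]
tool_rot: [0.984, 0.177, 0.003, 0.002]
wrist_force: [4.8, -7.4, 4.9]
opening: 0.0253
[ 4.39410384 -6.40345321  3.99554623] [ 0.107  0.382 -0.502  1.485  0.191  1.318 -0.059]
div [(108, 158), (60, 119), (68, 117), (64, 113), (72, 86), (56, 64), (-160, 33), (112, 31)]
spoke [(108, 66), (-160, 62), (-164, 59), (20, 56), (16, 52), (112, 34), (104, 19), (24, 2)]
[0.58400051 0.12862164 0.1994109 ] -71.68104459898208
```

View pics/top2.png

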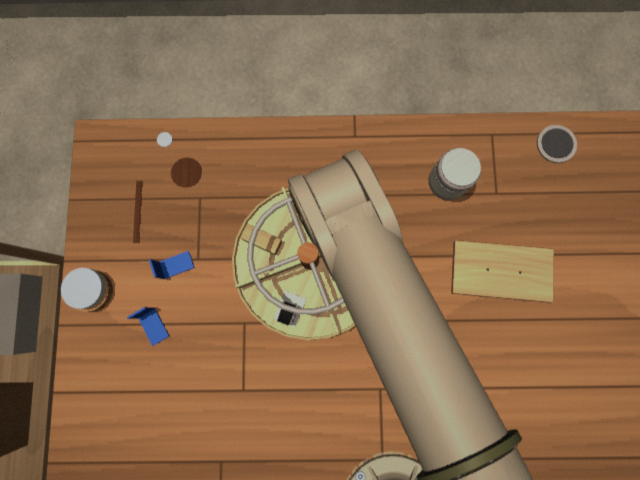

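The top view shows one spoke at about 109°, its opposite (with the knob) at about −71°, and the handle compartment now on the tongue side under the arm. I'll release, rise and check.

```bash
python3 -m jog '[{"wx":0,"wy":0,"wz":0,"x":0,"y":0,"z":0,"hand":0.9},{"wx":0,"wy":0,"wz":0,"x":0,"y":0,"z":0,"hand":0.9},{"wx":0,"wy":0,"wz":0,"x":0,"y":0,"z":0,"hand":0.4},{"wx":0,"wy":0,"wz":0,"x":0,"y":0,"z":0,"hand":0},{"wx":0,"wy":0,"wz":0,"x":0,"y":0,"z":0,"hand":0},{"wx":0,"wy":0,"wz":0,"x":0,"y":0,"z":0,"hand":0},{"wx":0,"wy":0,"wz":0,"x":0,"y":0,"z":0,"hand":0},{"wx":0,"wy":0,"wz":0,"x":0,"y":0,"z":-30,"hand":0},{"wx":0,"wy":0,"wz":0,"x":0,"y":0,"z":-70,"hand":0},{"wx":0,"wy":0,"wz":0,"x":0,"y":0,"z":-105,"hand":0},{"wx":0,"wy":0,"wz":0,"x":0,"y":0,"z":-105,"hand":0}]' 
python3 - <<'E'
from m import *
from t import delta,Rt
s=ctrl.sense();print(s['wrist_force'],s['joints'].round(3))
shot('wrist','w3')
delta([.476,.006,.30],Rt(-26.6,-20),grip=True)
delta([.476,.006,.20],Rt(-26.6,-37),grip=True)
E
```

```text
clock: 8.38
position: [0.5838, 0.1331, 0.3095]
tool_rot: [0.984, 0.18, 0.006, -0.001]
wrist_force: [-0.4, -1.0, 1.1]
opening: 0.0853
[-0.39407789 -1.00352394  1.10314604] [ 0.098  0.339 -0.513  1.296  0.165  1.537 -0.033]
xyz mm [-140.6   76.4   22.6] w [0.3262 0.1365 0.8186]
xyz mm [-137.8   73.1  119.9] w [0.6054 0.2591 0.7987]
```

View pics/w3.png

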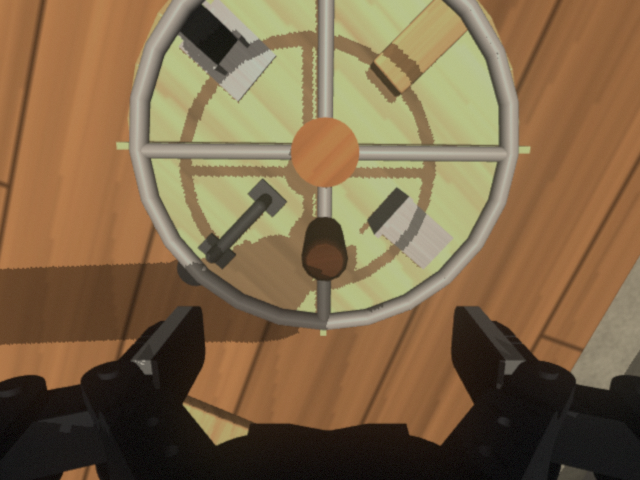

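The wrist view shows the handle at (242,225) and the tongue end at (190,270), in line with the hub at (325,152). Moving to the tilted staging pose.

```bash
python3 -m jog '[{"wx":0.04,"wy":0.02,"wz":0.1,"x":-20,"y":11,"z":3,"hand":0},{"wx":0.32,"wy":0.137,"wz":0.82,"x":-141,"y":76,"z":23,"hand":0},{"wx":0.32,"wy":0.137,"wz":0.82,"x":-141,"y":76,"z":23,"hand":0},{"wx":0.32,"wy":0.137,"wz":0.82,"x":-141,"y":76,"z":23,"hand":0},{"wx":0.32,"wy":0.137,"wz":0.82,"x":-141,"y":76,"z":23,"hand":0},{"wx":0.32,"wy":0.137,"wz":0.82,"x":-141,"y":76,"z":23,"hand":0},{"wx":0.32,"wy":0.137,"wz":0.82,"x":-141,"y":76,"z":23,"hand":0},{"wx":0.605,"wy":0.259,"wz":0.80,"x":-138,"y":73,"z":120,"hand":0},{"wx":0.605,"wy":0.259,"wz":0.80,"x":-138,"y":73,"z":120,"hand":0},{"wx":0.605,"wy":0.259,"wz":0.80,"x":-138,"y":73,"z":120,"hand":0},{"wx":0.605,"wy":0.259,"wz":0.80,"x":-138,"y":73,"z":120,"hand":0},{"wx":0.605,"wy":0.259,"wz":0.80,"x":-138,"y":73,"z":120,"hand":0},{"wx":0.605,"wy":0.259,"wz":0.80,"x":-138,"y":73,"z":120,"hand":0}]'
python3 - <<'E'
from m import *
from t import delta,Rt
s=ctrl.sense();print(s['wrist_force'],s['joints'].round(3))
shot('wrist','w4');shot('top','top4');shot('scene','sc4')
delta([.476,.006,.20],Rt(-26.6,-37),grip=True)
E
```

```text
clock: 9.52
position: [0.4794, 0.0152, 0.1829]
tool_rot: [0.924, -0.219, 0.07, -0.306]
wrist_force: [-0.0, 0.2, 0.6]
opening: 0.0855
[-0.04862975  0.16990442  0.60893107] [ 0.591  0.066 -0.242  2.04  -0.716  1.082  0.246]
xyz mm [ 0.8 -1.9 -0.6] w [ 0.0067  0.0021 -0.0002]
```

View pics/w4.png

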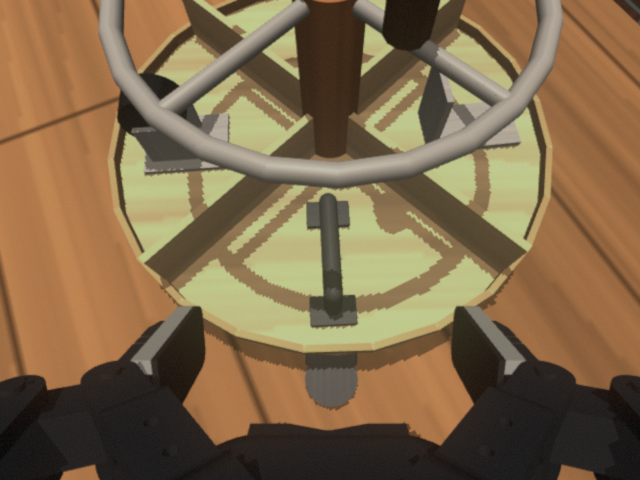

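View pics/top4.png

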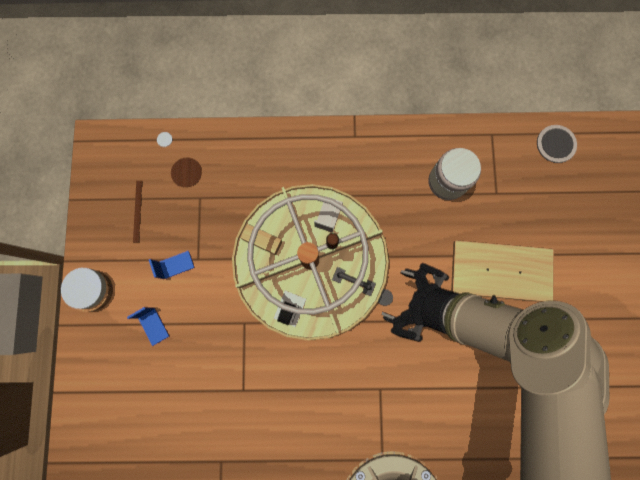

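View pics/sc4.png

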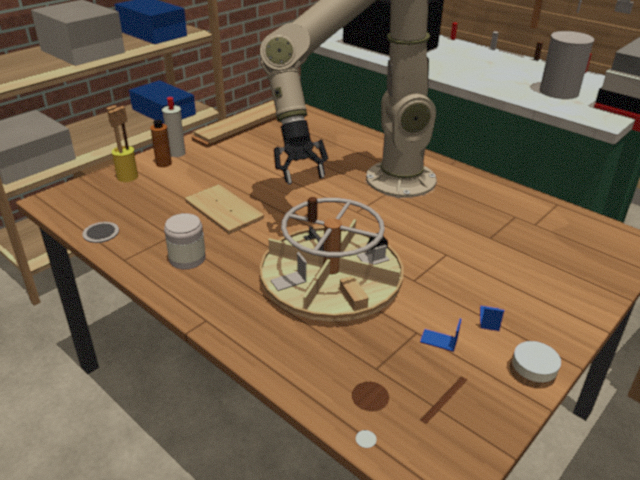

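The wrist view shows the handle (330,260) in line with the tongue (331,380), with the dividers symmetric about it and the gripper centred. Next I'll measure the compartment angle and the handle pose.

```bash
python3 - <<'E'
from m import *
from t import delta,Rt
c,P,z,I,ok,d,cen=meas('top4')
for tag in('top4','w4'):
    c=load(tag);P=cloud(c);z=P[...,2];I=c['frame'].astype(int);ok=c['z_map']>0
    A=np.array([.5655,.1845]) if tag=='w4' else np.array([.5645,.1827])
    u=np.array([np.cos(np.radians(-116.6)),np.sin(np.radians(-116.6))]);n=np.array([-u[1],u[0]])
    r=(P[...,:2]-A)@u; t=(P[...,:2]-A)@n
    for nm,m in(('all',ok&(I.max(-1)<90)&(z>.036)&(z<.09)&(r>.055)&(r<.183)&(abs(t)<.045)),('bar',ok&(I.max(-1)<95)&(z>.066)&(z<.08)&(r>.07)&(r<.17)&(abs(t)<.03))):
        q=np.c_[r[m],t[m],z[m]]
        pf=np.polyfit(q[:,0],q[:,1],1); print(tag,nm,len(q),'r',np.percentile(q[:,0],[1,99]).round(4),'t mean',q[:,1].mean().round(4),'t at .12',np.polyval(pf,.12).round(4),'slope deg',np.degrees(np.arctan(pf[0])).round(2),'z',np.percentile(q[:,2],[2,50,99]).round(4), cv2.minAreaRect((q[:,:2]*1000).astype(np.float32)))
    g=ok&(r>.188)&(r<.235)&(abs(t)<.04)&(z>.003)&(z<.016)&(I.max(-1)-I.min(-1)<25)
    q=np.c_[r[g],t[g]]; print('tongue t',q.mean(0),q.max(0),q.min(0))
    rr=np.hypot(r,t); dv=ok&(z>.075)&(z<.088)&(rr>.1)&(rr<.178)&(abs(abs(np.arctan2(t,r))-np.pi/4)<.15)
    a=np.degrees(np.arctan2(t,r)[dv]); print('div',a[a>0].mean(),a[a<0].mean(),len(a))
E
```

```text
top4 disc [0.56453318 0.18269865 0.18354896]
tongue [0.47388986 0.00154118 0.00919822] [378 289  15  16 161] ang -116.58138932906772 rmax 0.21843173615332115
div ang mod90 -11.491266017208389 887
spoke ang mod90 20.10173962389551 378
top4 all 235 r [0.0718 0.1618] t mean -0.0007 t at .12 -0.0007 slope deg 2.21 z [0.0382 0.0728 0.0793] ((116.2352523803711, -2.4297847747802734), (93.83252716064453, 32.495079040527344), 6.243473529815674)
top4 bar 144 r [0.0761 0.1537] t mean -0.0008 t at .12 -0.0005 slope deg 2.93 z [0.0694 0.0751 0.0793] ((114.85172271728516, -0.07061576843261719), (79.70243072509766, 12.345013618469238), 2.4621026515960693)
tongue t [2.02555440e-01 9.60720982e-05] [0.21841155 0.01831903] [ 0.18918769 -0.01877889]
div 46.548135769131356 -43.26150112235867 145
w4 all 2548 r [0.0738 0.1669] t mean 0.0007 t at .12 0.0002 slope deg 2.99 z [0.0396 0.0738 0.077 ] ((125.09370422363281, -0.45430755615234375), (113.85302734375, 83.77238464355469), 1.0742353200912476)
w4 bar 1873 r [0.0809 0.1572] t mean -0.0001 t at .12 -0.0002 slope deg 3.01 z [0.0696 0.0751 0.0772] ((118.46194458007812, -0.3219423294067383), (78.99533081054688, 12.896706581115723), 3.06603741645813)
tongue t [0.20325743 0.00052657] [0.22093981 0.01996614] [ 0.18800202 -0.01864376]
div 45.541193739369355 -42.36597671580869 3384
```

```bash
python3 - <<'E'
from m import *
from t import delta,Rt
s=ctrl.sense();R0=R.from_quat(s['tool_rot']).as_matrix()
print('cam in tool',R0.T@(np.linalg.inv(load('w4')['world_to_cam'])[:3,3]-s['position']))
delta([.5122,.0781,.069],Rt(-23.6,-37),grip=True)
E
```

```text
cam in tool [ 0.00015184 -0.0658676  -0.14263136]
xyz mm [  0.6  11.5 152.7] w [ 0.0066 -0.0292 -0.0421]
```

```bash
python3 -m jog '[{"wx":0,"wy":-0.01,"wz":-0.02,"x":0,"y":5,"z":25,"hand":0},{"wx":0.006,"wy":-0.029,"wz":-0.042,"x":0.5,"y":11.5,"z":55,"hand":0},{"wx":0.006,"wy":-0.029,"wz":-0.042,"x":0.5,"y":11.5,"z":85,"hand":0},{"wx":0.006,"wy":-0.029,"wz":-0.042,"x":0.5,"y":11.5,"z":110,"hand":0},{"wx":0.006,"wy":-0.029,"wz":-0.042,"x":0.5,"y":11.5,"z":130,"hand":0},{"wx":0.006,"wy":-0.029,"wz":-0.042,"x":0.5,"y":11.5,"z":145,"hand":0},{"wx":0.006,"wy":-0.029,"wz":-0.042,"x":0.5,"y":11.5,"z":152,"hand":0},{"wx":0.006,"wy":-0.029,"wz":-0.042,"x":0.5,"y":11.5,"z":152.7,"hand":0},{"wx":0.006,"wy":-0.029,"wz":-0.042,"x":0.5,"y":11.5,"z":152.7,"hand":0}]' 60
python3 - <<'E'
from m import *
from t import delta,Rt
s=ctrl.sense();print(s['wrist_force'],s['joints'].round(3))
shot('wrist','w5');shot('scene','sc5')
delta([.5122,.0781,.069],Rt(-23.6,-37),grip=True)
f=load('sc5')['frame'];cv2.imwrite('pics/sc5b.png',cv2.resize(f[140:300,240:420,::-1],None,fx=3.5,fy=3.5,interpolation=cv2.INTER_CUBIC))
E
```

```text
clock: 10.42
position: [0.5157, 0.0882, 0.0529]
tool_rot: [0.928, -0.195, 0.064, -0.311]
wrist_force: [-0.2, 0.0, -0.4]
opening: 0.0855
[-0.17581926  0.01539455 -0.40977623] [ 0.477  0.328 -0.333  2.1   -0.824  0.743  0.38 ]
xyz mm [ 0.3 -1.7  0.1] w [-0.0005 -0.0007 -0.0041]
```

View pics/w5.png

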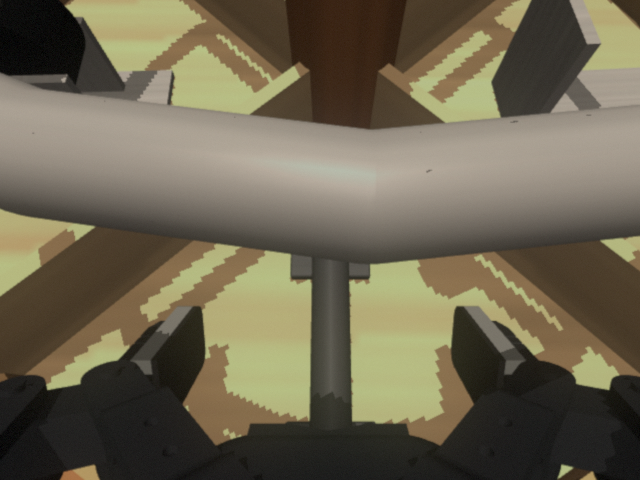

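View pics/sc5b.png

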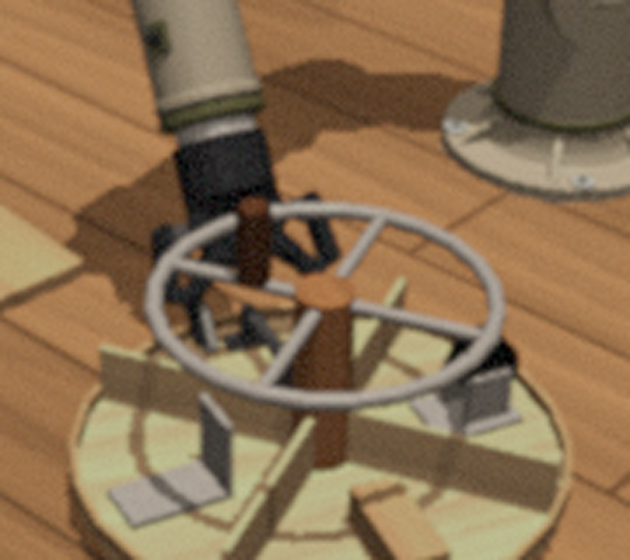

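The wrist view shows the bar at column 332, midway between the pads (203 and 453). Closing.

```bash
python3 -m jog '[{"wx":0,"wy":0,"wz":0,"x":0,"y":0,"z":0,"hand":0.5},{"wx":0,"wy":0,"wz":0,"x":0,"y":0,"z":0,"hand":0.7},{"wx":0,"wy":0,"wz":0,"x":0,"y":0,"z":0,"hand":0.8},{"wx":0,"wy":0,"wz":0,"x":0,"y":0,"z":0,"hand":0.9},{"wx":0,"wy":0,"wz":0,"x":0,"y":0,"z":0,"hand":1},{"wx":0,"wy":0,"wz":0,"x":0,"y":0,"z":0,"hand":1},{"wx":0,"wy":0,"wz":0,"x":0,"y":0,"z":0,"hand":1},{"wx":0,"wy":0,"wz":0,"x":0,"y":0,"z":0,"hand":1},{"wx":0,"wy":0,"wz":0,"x":0,"y":0,"z":0,"hand":1},{"wx":0,"wy":0,"wz":0,"x":0,"y":0,"z":0,"hand":1}]' 70
python3 - <<'E'
from t import *
s=ctrl.sense();print(s['wrist_force'],s['torque'])
R0=R.from_quat(s['tool_rot']).as_matrix()
g=s['position']-R0[:,2]*ctrl.grip_point_offset; print('grip',g)
u=np.array([np.cos(np.radians(-116.6)),np.sin(np.radians(-116.6)),0])
for out,up in((0,20),(10,25),(60,30),(120,35),(150,60),(170,120)): print(out,up,(R0.T@(u*out+np.array([0,0,up]))).round(1))
E
```

```text
clock: 11.35
position: [0.5152, 0.0878, 0.0521]
tool_rot: [0.928, -0.196, 0.064, -0.311]
wrist_force: [0.1, -1.4, 1.9]
opening: 0.0112
[ 0.13173298 -1.36260573  1.87114644] [-0.55845675  0.2655231  -0.05991896]
grip [0.51067157 0.07742945 0.06700705]
0 20 [ -0.1 -12.  -16. ]
10 25 [ -0.6  -7.1 -26. ]
60 30 [ -3.   29.8 -60. ]
120 35 [  -6.    74.6 -100.1]
150 60 [  -7.5   83.5 -138.1]
170 120 [  -8.7   63.3 -198. ]
```

```bash
python3 -m jog '[{"wx":0,"wy":0,"wz":0,"x":0,"y":0,"z":-3,"hand":1},{"wx":0,"wy":0,"wz":0,"x":-0.2,"y":-0.4,"z":-7.2,"hand":1},{"wx":0,"wy":0,"wz":0,"x":-0.3,"y":-2.2,"z":-14.6,"hand":1},{"wx":0,"wy":0,"wz":0,"x":-0.6,"y":-2,"z":-21,"hand":1},{"wx":0,"wy":0,"wz":0,"x":-0.6,"y":-2,"z":-21,"hand":1},{"wx":0,"wy":0,"wz":0,"x":-0.6,"y":-2,"z":-21,"hand":1}]'
python3 - <<'E'
from m import *
shot('wrist','w6');shot('top','top6');s=ctrl.sense();print(s['wrist_force'],s['torque'])
f=load('top6')['frame'];cv2.imwrite('pics/top6b.png',cv2.resize(f[175:345,225:445,::-1],None,fx=3.5,fy=3.5,interpolation=cv2.INTER_CUBIC))
E
```

```text
clock: 11.85
position: [0.5104, 0.0775, 0.0704]
tool_rot: [0.928, -0.196, 0.064, -0.311]
wrist_force: [0.3, 0.1, -2.0]
opening: 0.0113
[-0.36078547 -0.65282111 -2.32437467] [-0.83308976  0.37149001  0.04036451]
```

View pics/w6.png

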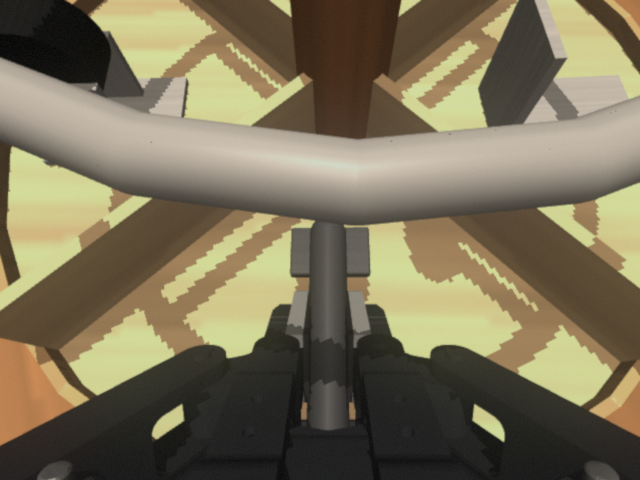

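View pics/top6b.png

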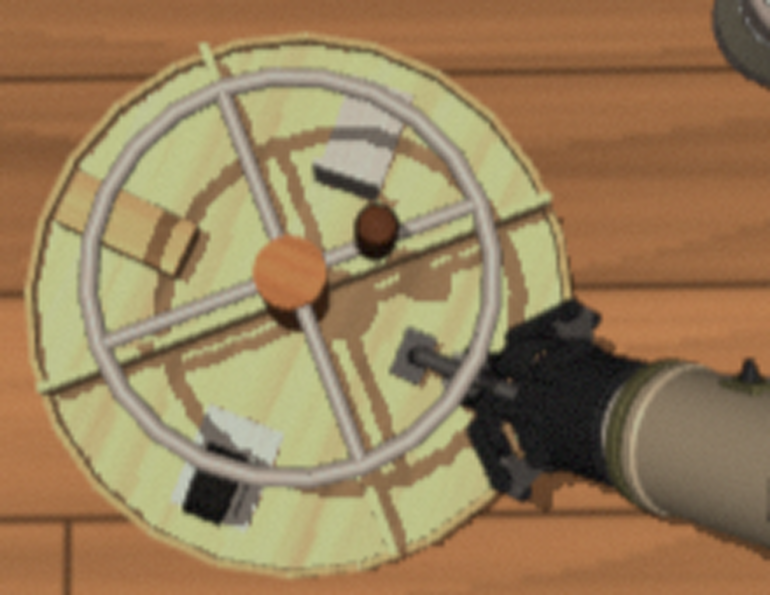

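The handle is in the jaws (wrist view, bar at column 328) and lifted off the floor. I'll check its pitch before drawing it out.

```bash
cat > hh.py <<'E'
from m import *
def hand(tag):
    c=load(tag);P=cloud(c);s=ctrl.sense();R0=R.from_quat(s['tool_rot']).as_matrix()
    g=s['position']-R0[:,2]*ctrl.grip_point_offset
    y=R0[:,1].copy();y[2]=0;y/=np.linalg.norm(y);x=R0[:,0];x=x/np.linalg.norm(x)
    a=-y if y@R0[:,2]<0 else y   # heading
    Q=P-g; h=Q@a; l=Q@x; v=Q[...,2]; I=c['frame'].astype(int);ok=(c['z_map']>0)&(I.max(-1)<100)
    m=ok&(abs(l)<.004)&(h>.013)&(h<.036)&(v>-.0)&(v<.025)
    q=np.c_[h[m],l[m],v[m]]; print('bar n',len(q),'pitch deg',np.degrees(np.arctan(np.polyfit(q[:,0],q[:,2],1)[0])),'vtop@.025',np.median(q[:,2]), 'lat',q[:,1].mean())
    m=ok&(abs(l)<.025)&(h>.02)&(h<.065)&(v>-.045)&(v<-.015); q=np.c_[h[m],l[m],v[m]]
    print('foot n',len(q),'h',np.percentile(q[:,0],[2,98]).round(4),'l',np.percentile(q[:,1],[2,98]).round(4),'v',np.median(q[:,2])); print('head',np.degrees(np.arctan2(a[1],a[0])),'grip',g)
E
python3 -c "
from hh import *
hand('w6')"
```

```text
bar n 1449 pitch deg -0.05458647239011009 vtop@.025 0.009556808250556575 lat -1.4506482420507828e-05
foot n 569 h [0.0308 0.0518] l [-0.015   0.0178] v -0.025656776470333098
head 66.04257473318404 grip [0.50551127 0.06770575 0.08487967]
```

```bash
python3 -m jog '[{"wx":0,"wy":0,"wz":0,"x":-0.5,"y":7,"z":-9,"hand":1},{"wx":0,"wy":0,"wz":0,"x":-1.5,"y":20,"z":-21,"hand":1},{"wx":0,"wy":0,"wz":0,"x":-2.5,"y":35,"z":-35,"hand":1},{"wx":0,"wy":0,"wz":0,"x":-3.5,"y":49,"z":-50,"hand":1},{"wx":0,"wy":0,"wz":0,"x":-4.5,"y":62,"z":-65,"hand":1},{"wx":0,"wy":0,"wz":0,"x":-5.5,"y":75,"z":-82,"hand":1},{"wx":0,"wy":0,"wz":0,"x":-6.5,"y":84,"z":-103,"hand":1},{"wx":0,"wy":0,"wz":0,"x":-7,"y":92,"z":-125,"hand":1},{"wx":0,"wy":0,"wz":0,"x":-7,"y":92,"z":-125,"hand":1}]'
python3 - <<'E'
from hh import *
from t import delta,Rt
shot('wrist','w7');shot('top','top7');shot('scene','sc7');hand('w7')
s=ctrl.sense();print(s['wrist_force'],s['joints'].round(3))
delta([.535,-.284,.16],Rt(-6,-37),grip=True)
E
```

```text
clock: 12.7
position: [0.4436, -0.0604, 0.116]
tool_rot: [0.928, -0.198, 0.066, -0.31]
wrist_force: [1.1, -1.0, -1.0]
opening: 0.0112
bar n 1414 pitch deg -0.807684269987701 vtop@.025 0.010662751240272522 lat 7.393050643400238e-05
foot n 1041 h [0.0267 0.0482] l [-0.0134  0.0195] v -0.02442089190434124
head 66.01186593211072 grip [ 0.4391459  -0.06570812  0.12921564]
[-0.16989992 -0.08213477 -2.72531553] [ 0.711  0.196 -0.181  2.078 -0.701  1.081  0.522]
xyz mm [ 172.3  110.  -122.4] w [-0.0012 -0.1839 -0.2507]
```

View pics/w7.png

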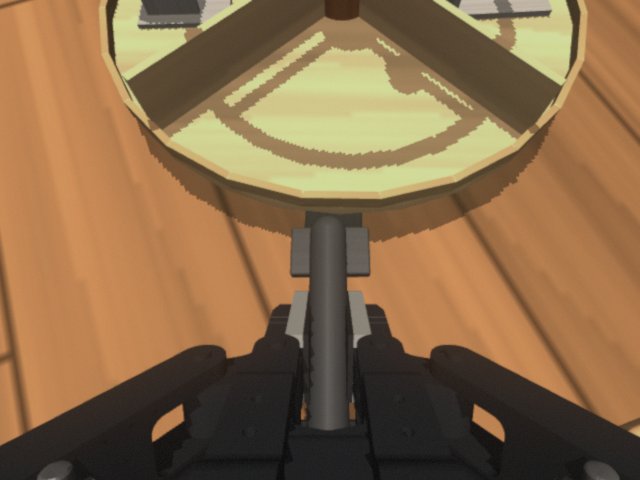

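View pics/sc7.png

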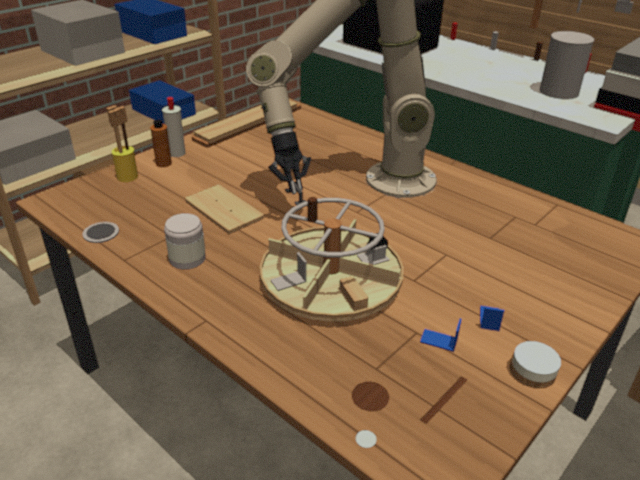

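The wrist view shows the handle clear of the disc (lip edge at row 200), held level with its inner foot at (330,252). Now carrying it over the board.

```bash
python3 -m jog '[{"wx":0,"wy":-0.018,"wz":-0.025,"x":17,"y":11,"z":-12,"hand":1},{"wx":0,"wy":-0.037,"wz":-0.05,"x":35,"y":22,"z":-25,"hand":1},{"wx":0,"wy":-0.055,"wz":-0.075,"x":52,"y":33,"z":-37,"hand":1},{"wx":0,"wy":-0.074,"wz":-0.1,"x":69,"y":44,"z":-49,"hand":1},{"wx":0,"wy":-0.092,"wz":-0.125,"x":86,"y":55,"z":-61,"hand":1},{"wx":0,"wy":-0.11,"wz":-0.15,"x":103,"y":66,"z":-73,"hand":1},{"wx":0,"wy":-0.129,"wz":-0.175,"x":121,"y":77,"z":-86,"hand":1},{"wx":0,"wy":-0.147,"wz":-0.2,"x":138,"y":88,"z":-98,"hand":1},{"wx":0,"wy":-0.166,"wz":-0.225,"x":155,"y":99,"z":-110,"hand":1},{"wx":0,"wy":-0.184,"wz":-0.25,"x":172,"y":110,"z":-122,"hand":1},{"wx":0,"wy":-0.184,"wz":-0.25,"x":172,"y":110,"z":-122,"hand":1},{"wx":0,"wy":-0.184,"wz":-0.25,"x":172,"y":110,"z":-122,"hand":1},{"wx":0,"wy":-0.184,"wz":-0.25,"x":172,"y":110,"z":-122,"hand":1},{"wx":0,"wy":-0.184,"wz":-0.25,"x":172,"y":110,"z":-122,"hand":1}]'
python3 - <<'E'
from hh import *
from t import delta,Rt
shot('wrist','w8');hand('w8')
s=ctrl.sense();print(s['wrist_force'],s['joints'].round(3))
delta([.536,-.283,.16],Rt(-6,-37),grip=True)
E
```

```text
clock: 14.02
position: [0.5362, -0.2707, 0.1445]
tool_rot: [0.947, -0.049, 0.016, -0.318]
wrist_force: [-0.2, 0.5, -1.7]
opening: 0.011
bar n 1456 pitch deg 0.5173979442381886 vtop@.025 0.008809582382305142 lat 2.305485758739392e-05
foot n 417 h [0.0315 0.0524] l [-0.0153  0.0176] v -0.02644343964808843
head 84.0388728365518 grip [ 0.53499742 -0.28211495  0.159678  ]
[ 0.3120803  -0.88166169 -0.74001337] [ 0.777  0.67  -0.102  1.297 -0.465  1.566  0.677]
xyz mm [ 1.1  0.5 -0.7] w [-0.0022  0.0014  0.0005]
```

View pics/w8.png

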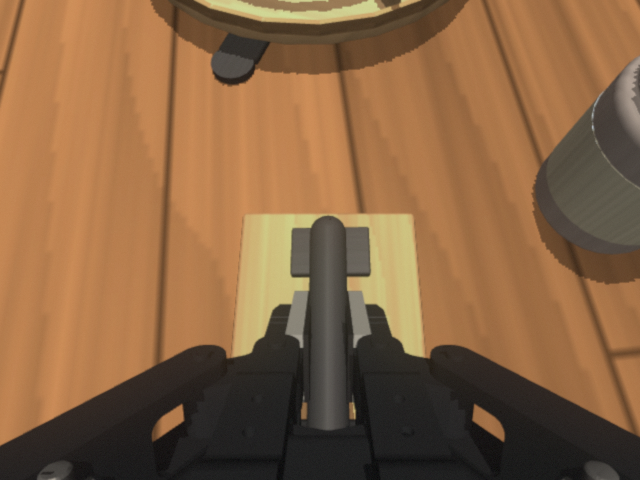

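```bash
python3 - <<'E'
from hh import *
c=load('w8');P=cloud(c);I=c['frame'].astype(int);ok=c['z_map']>0
g=np.array([.535,-.2821]);
a=np.array([np.cos(np.radians(84.04)),np.sin(np.radians(84.04))]);x=np.array([a[1],-a[0]])
h=(P[...,:2]-g)@a;l=(P[...,:2]-g)@x;z=P[...,2]
m=ok&(abs(z-.018)<.006)&(h>-.02)&(h<.2)&(abs(l)<.1)&(I[...,0]>130)&(I[...,1]-0.78*I[...,0]>0)
n,lab,st,ce=cv2.connectedComponentsWithStats(m.astype(np.uint8));print(st[1:][st[1:,4]>200], np.median(z[m]))
hs,ls=h[m],l[m]
def edge(A,B,bins,sgn):
    o=[]
    for b0,b1 in zip(bins[:-1],bins[1:]):
        k=(B>=b0)&(B<b1)
        if k.sum()>10:o.append(((b0+b1)/2,np.percentile(sgn*A[k],98)*sgn))
    return np.array(o)
e=edge(hs,ls,np.arange(-.055,.056,.01),1);p=np.polyfit(*e.T,1);print('far edge h',np.polyval(p,0),np.degrees(np.arctan(p[0])));print(e[:,1].round(4))
for s in(1,-1):
    e=edge(ls,hs,np.arange(.0,.11,.01),s);p=np.polyfit(*e.T,1);print('side',s,np.polyval(p,0),np.polyval(p,.06),np.degrees(np.arctan(p[0])),e[:,1].round(4))
E
```

```text
[[  233   214   191   143 13044]] 0.01869825700749944
far edge h 0.11571461604043183 0.028175885773180444
[0.1143 0.1147 0.1155 0.1167 0.1168 0.1173 0.1164 0.1164 0.1156 0.1148
 0.1144]
side 1 0.06298779527674546 0.06230576987243561 -0.6512582375751772 [0.0628 0.0629 0.0626 0.0627 0.0619 0.0618 0.0623 0.0623 0.062 ]
side -1 -0.06188556188874094 -0.061278815766573486 0.5793801184097511 [-0.0621 -0.0617 -0.0615 -0.0613 -0.0608 -0.0607 -0.0613 -0.0611 -0.0613]
```

```bash
python3 -m jog '[{"wx":0,"wy":0,"wz":0,"x":0.3,"y":12,"z":12,"hand":1},{"wx":0,"wy":0,"wz":0,"x":0.5,"y":25,"z":28,"hand":1},{"wx":0,"wy":0,"wz":0,"x":0.7,"y":37,"z":45,"hand":1},{"wx":0,"wy":0,"wz":0,"x":0.7,"y":50,"z":60,"hand":1},{"wx":0,"wy":0,"wz":0,"x":0.7,"y":60,"z":73,"hand":1},{"wx":0,"wy":0,"wz":0,"x":0.7,"y":65,"z":80,"hand":1},{"wx":0,"wy":0,"wz":0,"x":0.7,"y":66.6,"z":82,"hand":1},{"wx":0,"wy":0,"wz":0,"x":0.7,"y":66.6,"z":82,"hand":1},{"wx":0,"wy":0,"wz":0,"x":0.7,"y":66.6,"z":82,"hand":1},{"wx":0,"wy":0,"wz":0,"x":0.7,"y":66.6,"z":82,"hand":1}]'
python3 - <<'E'
from hh import *
shot('wrist','w9');shot('scene','sc9');shot('top','top9');hand('w9')
f=load('sc9')['frame'];cv2.imwrite('pics/sc9b.png',cv2.resize(f[160:250,160:290,::-1],None,fx=6,fy=6,interpolation=cv2.INTER_CUBIC))
f=load('top9')['frame'];cv2.imwrite('pics/top9b.png',cv2.resize(f[225:315,440:570,::-1],None,fx=6,fy=6,interpolation=cv2.INTER_CUBIC))
s=ctrl.sense();print(s['wrist_force'])
E
```

```text
clock: 14.9
position: [0.5373, -0.2765, 0.0406]
tool_rot: [0.947, -0.049, 0.017, -0.317]
wrist_force: [0.1, -0.0, -1.4]
opening: 0.011
bar n 1546 pitch deg -0.011114760950552456 vtop@.025 0.009367775162112839 lat 4.7065258173556654e-05
foot n 2014 h [0.0312 0.052 ] l [-0.015   0.0177] v -0.02568640183035447
head 84.05249134674338 grip [ 0.53584987 -0.28762135  0.05514871]
[-0.42575081 -0.33636795 -2.16682316]
```

View pics/w9.png

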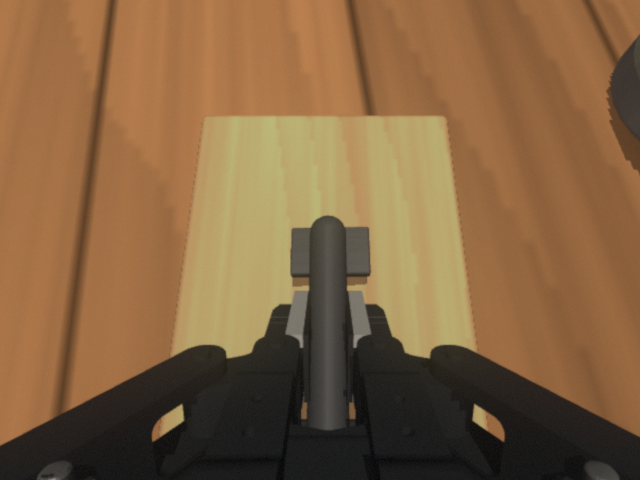

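View pics/sc9b.png

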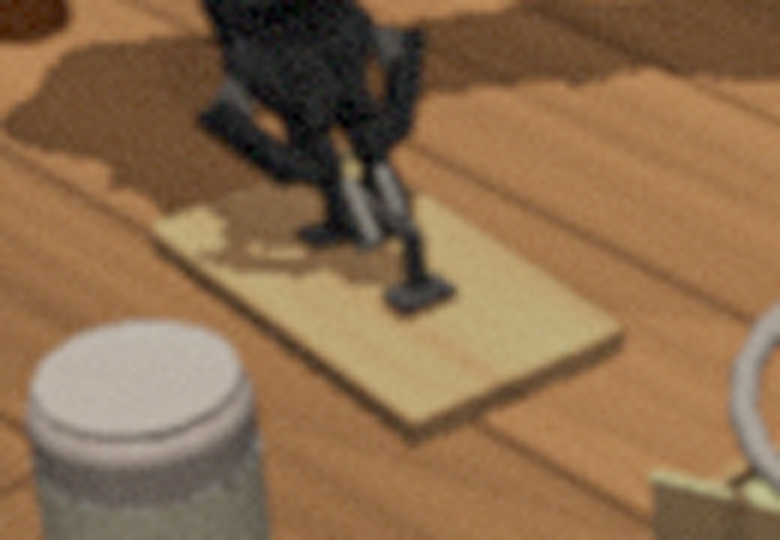

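View pics/top9b.png

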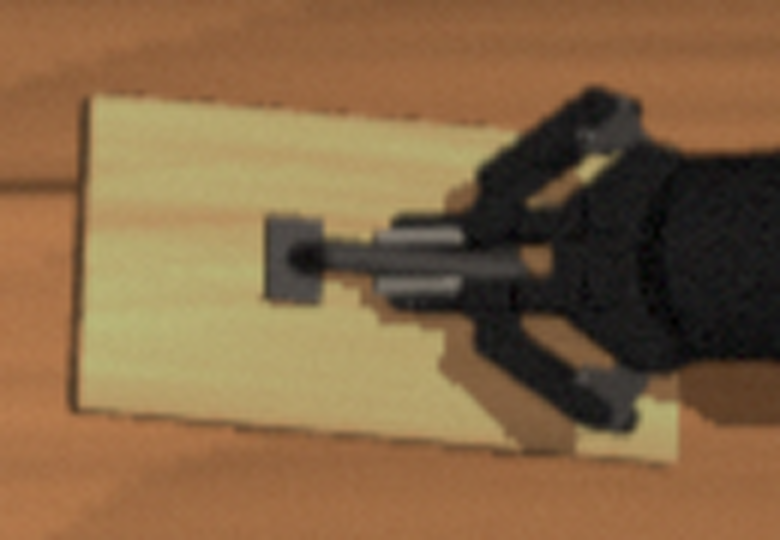

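The wrist view has foot centre column 330 against board centre about 324, and the top crop has the foot slightly above the hole line. So the handle sits a few mm too far in +x. I'll quantify this.

```bash
python3 - <<'E'
from hh import *
a=np.array([np.cos(np.radians(84.05)),np.sin(np.radians(84.05))]);x=np.array([a[1],-a[0]])
g=np.array([.5358,-.2876])
for tag in('w9','top9','sc9'):
    c=load(tag);P=cloud(c);I=c['frame'].astype(int);ok=c['z_map']>0
    h=(P[...,:2]-g)@a;l=(P[...,:2]-g)@x;z=P[...,2]
    m=ok&(abs(z-.018)<.007)&(h>.0)&(h<.16)&(abs(l)<.1)&(I[...,0]>130)&(I[...,1]-0.78*I[...,0]>0)
    q=cv2.minAreaRect(np.c_[h[m],l[m]].astype(np.float32)*1000)
    # far edge / side edges robust at h in .06-.1
    k=m&(h>.055)&(h<.1); ls=np.sort(l[k]); kk=m&(abs(l)<.05); hs=np.sort(h[kk])
    # feet: dark, z ~ .022-.034
    f=ok&(I.max(-1)<95)&(h>.02)&(h<.07)&(abs(l)<.03)&(z>.02)&(z<.037)
    F=np.c_[h[f],l[f],z[f]]
    # median edges by rows for board
    L=[];Rr=[];H=[]
    for b in np.arange(.06,.105,.005):
        s=l[m&(abs(h-b)<.0025)]
        if len(s)>6:L.append(s.min());Rr.append(s.max())
    for b in np.arange(-.045,.046,.005):
        s=h[m&(abs(l-b)<.0025)]
        if len(s)>3:H.append(s.max())
    print(tag,'board l',np.median(L).round(4),np.median(Rr).round(4),'mid',((np.median(L)+np.median(Rr))/2).round(4),'far',np.median(H).round(4),'foot h',np.percentile(F[:,0],[1,99]).round(4),'l',np.percentile(F[:,1],[1,99]).round(4),'z',np.median(F[:,2]).round(4),len(F))
E
```

```text
w9 board l -0.064 0.0627 mid -0.0006 far 0.1227 foot h [0.0311 0.0524] l [-0.015   0.0179] z 0.0294 1692
top9 board l -0.0646 0.0612 mid -0.0017 far 0.1213 foot h [0.0218 0.0537] l [-0.0153  0.0146] z 0.0295 103
sc9 board l -0.0626 0.0643 mid 0.0009 far 0.1262 foot h [0.0355 0.0616] l [-0.0083  0.0205] z 0.0265 44
```

```bash
python3 - <<'E'
from hh import *
f=load('scene0')['frame'];cv2.imwrite('pics/sc0b.png',cv2.resize(f[160:250,160:290,::-1],None,fx=6,fy=6,interpolation=cv2.INTER_CUBIC))
a=np.array([np.cos(np.radians(84.05)),np.sin(np.radians(84.05))]);x=np.array([a[1],-a[0]])
def ray(c,u,v,z):
    f=240/np.tan(np.radians(float(c['vfov']))/2);T=np.linalg.inv(c['world_to_cam']);d=T[:3,:3]@np.array([(u-c['cx'])/f,-(v-c['cy'])/f,-1]);o=T[:3,3];return o+d*(z-o[2])/d[2]
c0=load('top0');c=load('top9')
def cen(img,box,thr):
    u0,v0,u1,v1=box;I=img[v0:v1,u0:u1].astype(float).max(-1);w=np.clip(thr-I,0,None);vv,uu=np.mgrid[v0:v1,u0:u1];return (uu*w).sum()/w.sum(),(vv*w).sum()/w.sum()
h1=cen(c0['frame'],(484,266,492,274),150);h2=cen(c0['frame'],(516,268,524,277),150)
ft=cen(c['frame'],(482,258,493,279),120)
print(h1,h2,ft)
H1=ray(c0,*h1,.018);H2=ray(c0,*h2,.018);F=ray(c,*ft,.0305)
print(H1,H2,'mid',(H1+H2)/2,np.degrees(np.arctan2(*(H1-H2)[1::-1])),np.linalg.norm(H1-H2),'foot',F,'foot-hole along,lat',(F-H1)[:2]@a,(F-H1)[:2]@x)
E
```

```text
(np.float64(487.3611111111111), np.float64(269.12847222222223)) (np.float64(519.7237762237762), np.float64(271.9825174825175)) (np.float64(488.4736166800321), np.float64(267.9550922213312))
[ 0.53836591 -0.24645615  0.018     ] [ 0.53039888 -0.32379212  0.018     ] mid [ 0.5343824  -0.28512414  0.018     ] 84.11823009662821 0.077745260691436 foot [ 0.54000824 -0.24492887  0.0305    ] foot-hole along,lat 0.0016893051441100658 0.0014751668830243995
```

View pics/sc0b.png

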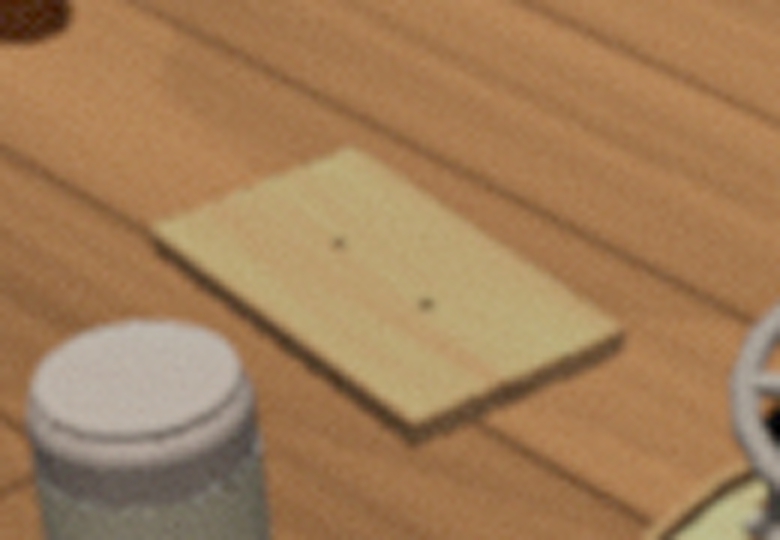

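```bash
python3 -m jog '[{"wx":0,"wy":0,"wz":0,"x":-1.1,"y":0.5,"z":-0.3,"hand":1},{"wx":0,"wy":0,"wz":0,"x":-2.2,"y":1,"z":-0.7,"hand":1},{"wx":0,"wy":0,"wz":0,"x":-2.2,"y":1.9,"z":0.5,"hand":1},{"wx":0,"wy":0,"wz":0,"x":-2.2,"y":2.8,"z":1.7,"hand":1},{"wx":0,"wy":0,"wz":0,"x":-2.2,"y":3.7,"z":2.9,"hand":1},{"wx":0,"wy":0,"wz":0,"x":-2.2,"y":4.3,"z":3.7,"hand":1},{"wx":0,"wy":0,"wz":0,"x":-2.2,"y":4.3,"z":3.7,"hand":1},{"wx":0,"wy":0,"wz":0,"x":-2.2,"y":4.3,"z":3.7,"hand":1}]'
python3 - <<'E'
from hh import *
shot('wrist','w10');hand('w10');s=ctrl.sense();print(s['wrist_force'])
c=load('w10');P=cloud(c);I=c['frame'].astype(int)
a=np.array([np.cos(np.radians(84.05)),np.sin(np.radians(84.05))]);x=np.array([a[1],-a[0]]);g=s['position'][:2];h=(P[...,:2]-g)@a;l=(P[...,:2]-g)@x;z=P[...,2]
m=(I[...,0]>130)&(abs(l)<.05)&(h>.05)&(h<.09);print('board z',np.median(z[m]))
E
```

```text
clock: 15.72
position: [0.5349, -0.2772, 0.035]
tool_rot: [0.947, -0.049, 0.017, -0.317]
wrist_force: [-0.4, -1.3, 6.2]
opening: 0.011
bar n 1537 pitch deg 0.2869294697378761 vtop@.025 0.009060960296595866 lat -1.0777188070689707e-06
foot n 2036 h [0.0313 0.0524] l [-0.0158  0.0168] v -0.026039194655467085
head 84.06328506528713 grip [ 0.53368932 -0.28843753  0.04987143]
[-1.41811459 -1.06343044  6.18858836]
board z 0.018744225506958923
```

Contact: vertical force rose from −2 to +6 N and the bar is level. Releasing and backing off along the tool axis.

```bash
python3 -m jog '[{"wx":0,"wy":0,"wz":0,"x":0,"y":0,"z":0,"hand":0.9},{"wx":0,"wy":0,"wz":0,"x":0,"y":0,"z":0,"hand":0.8},{"wx":0,"wy":0,"wz":0,"x":0,"y":0,"z":0,"hand":0.6},{"wx":0,"wy":0,"wz":0,"x":0,"y":0,"z":0,"hand":0.3},{"wx":0,"wy":0,"wz":0,"x":0,"y":0,"z":0,"hand":0.1},{"wx":0,"wy":0,"wz":0,"x":0,"y":0,"z":0,"hand":0.1},{"wx":0,"wy":0,"wz":0,"x":0,"y":0,"z":0,"hand":0.1},{"wx":0,"wy":0,"wz":0,"x":0,"y":0,"z":-10,"hand":0},{"wx":0,"wy":0,"wz":0,"x":0,"y":0,"z":-30,"hand":0},{"wx":0,"wy":0,"wz":0,"x":0,"y":0,"z":-60,"hand":0},{"wx":0,"wy":0,"wz":0,"x":0,"y":0,"z":-95,"hand":0},{"wx":0,"wy":0,"wz":0,"x":0,"y":0,"z":-130,"hand":0},{"wx":0,"wy":0,"wz":0,"x":0,"y":0,"z":-170,"hand":0},{"wx":0,"wy":0,"wz":0,"x":0,"y":0,"z":-200,"hand":0},{"wx":0,"wy":0,"wz":0,"x":0,"y":0,"z":-200,"hand":0},{"wx":0,"wy":0,"wz":0,"x":0,"y":0,"z":-200,"hand":0}]'
python3 - <<'E'
from hh import *
for n,t in(('wrist','w11'),('scene','sc11'),('top','top11')): shot(n,t)
f=load('sc11')['frame'];cv2.imwrite('pics/sc11b.png',cv2.resize(f[160:250,160:290,::-1],None,fx=6,fy=6,interpolation=cv2.INTER_CUBIC))
print(ctrl.sense()['wrist_force'])
a=np.array([np.cos(np.radians(84.05)),np.sin(np.radians(84.05))]);x=np.array([a[1],-a[0]]);g=np.array([.535,-.284])
for tag in('w11','top11','sc11'):
    c=load(tag);P=cloud(c);I=c['frame'].astype(int);ok=c['z_map']>0
    h=(P[...,:2]-g)@a;l=(P[...,:2]-g)@x;z=P[...,2]
    b=ok&(abs(z-.018)<.007)&(abs(h)<.14)&(abs(l)<.085)&(I[...,0]>130)&(I[...,1]-0.78*I[...,0]>0)
    n,lab,st,ce=cv2.connectedComponentsWithStats(b.astype(np.uint8));b=lab==1+np.argmax(st[1:,4])
    print(tag,'board',cv2.minAreaRect(np.c_[h[b],l[b]].astype(np.float32)*1000))
    for nm,f in(('all',ok&(I.max(-1)<100)&(abs(h)<.07)&(abs(l)<.035)&(z>.02)&(z<.065)),('bar',ok&(I.max(-1)<100)&(abs(h)<.032)&(abs(l)<.03)&(z>.045)&(z<.065))):
        F=np.c_[h[f],l[f]].astype(np.float32)*1000; p=np.polyfit(F[:,0],F[:,1],1);print('  ',nm,len(F),cv2.minAreaRect(F),'fit lat@0',p[1],'deg',np.degrees(np.arctan(p[0])),'z',np.percentile(z[f],[2,50,98]))
E
```

```text
clock: 17.1
position: [0.5215, -0.3993, 0.1952]
tool_rot: [0.947, -0.05, 0.018, -0.316]
wrist_force: [0.1, -0.2, -0.8]
opening: 0.0855
[ 0.08656998 -0.13832728 -0.54397309]
w11 board ((-0.19985198974609375, 0.5569992065429688), (127.80255126953125, 237.26148986816406), 89.9521484375)
   all 2871 ((-1.4709091186523438, -0.1721057891845703), (32.686100006103516, 100.18323516845703), 89.80418395996094) fit lat@0 -0.3191834759008681 deg -0.05138345041961823 z [0.02225259 0.04918128 0.05990156]
   bar 1147 ((-0.06992530822753906, -0.45734691619873047), (12.953863143920898, 63.73490524291992), 89.64824676513672) fit lat@0 -0.5110714695779899 deg -0.4142573258560953 z [0.05378984 0.05833158 0.06017707]
top11 board ((0.18215179443359375, -0.40927886962890625), (237.85519409179688, 128.83078002929688), 0.010396625846624374)
   all 360 ((-0.7454566955566406, -1.727560043334961), (31.581371307373047, 100.25550079345703), 89.89215087890625) fit lat@0 -2.4891860523800324 deg 1.8287902196074066 z [0.02120695 0.04650366 0.06266355]
   bar 138 ((-0.20112037658691406, -0.702333927154541), (12.273290634155273, 63.47651672363281), 88.78627014160156) fit lat@0 -1.3943899739123724 deg -0.4593529850535923 z [0.05361478 0.05861753 0.06390585]
sc11 board ((5.1366119384765625, 1.8737564086914062), (133.9891357421875, 246.0322265625), 89.26838684082031)
   all 124 ((7.355506896972656, 4.161124229431152), (104.13990783691406, 29.05636215209961), 5.052138328552246) fit lat@0 3.998269078030083 deg 1.6090527022370884 z [0.02098575 0.04189966 0.05712387]
   bar 44 ((-1.132822036743164, 3.9952309131622314), (60.690269470214844, 8.135751724243164), 1.7834855318069458) fit lat@0 4.567642805284084 deg -0.5036245003677289 z [0.04682601 0.05284104 0.05753454]
```

View pics/w11.png

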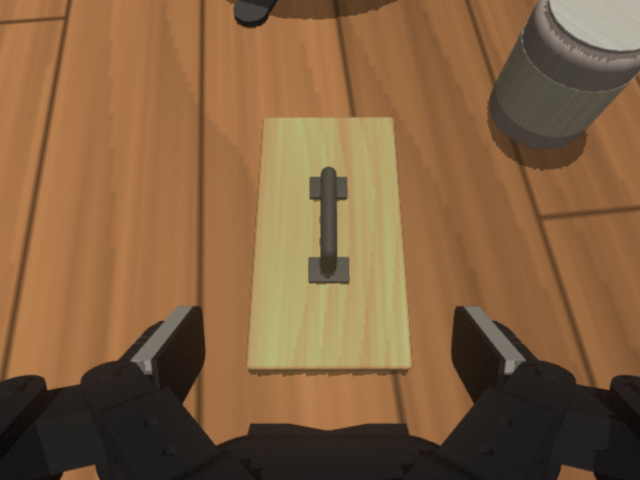

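View pics/sc11b.png

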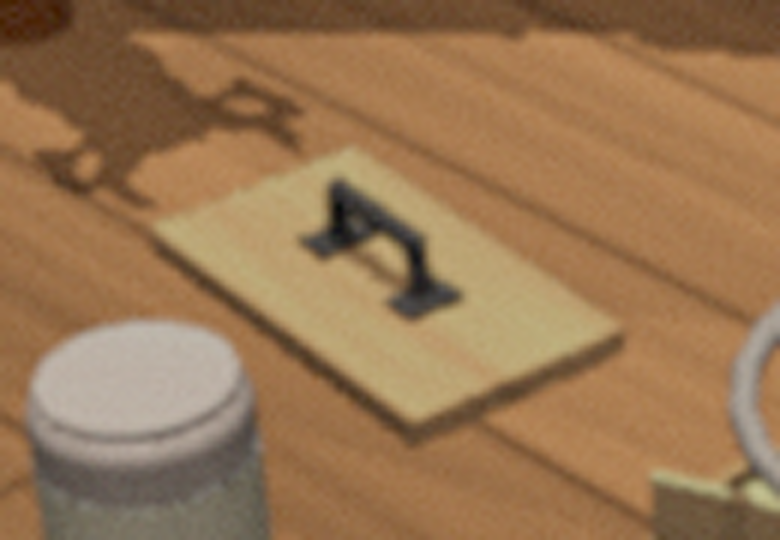

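View pics/top11.png

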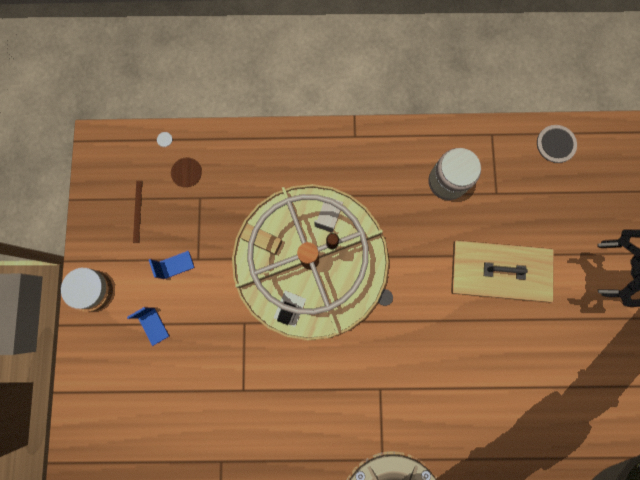

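The views show the handle standing on both feet, centred on the board. The wrist view has feet at (328,188) and (329,270) with the board from 262 to 393 at its far end. The other parts, the tin and the carousel are unchanged. Handing in after one last carousel-angle check.

```bash
python3 - <<'E'
from m import *
meas('top11'); print(ctrl.sense()['clock'],np.abs(ctrl.sense()['joint_velocities']).max()); print(ctrl.hand_in())
E
```

```text
top11 disc [0.56454313 0.18272605 0.18359079]
tongue [0.47389519 0.00150953 0.00894497] [378 289  15  16 161] ang -116.57508631493029 rmax 0.21836825299217716
div ang mod90 14.506241681989366 757
spoke ang mod90 19.93832400465408 375
17.25 0.01001389421948629
the job is handed in; nothing more can be done
None
```

I turned the carousel about 110° clockwise by its knob, so the handle's compartment is at the front over the tongue. I then drew the handle out below the ring, stood it on the drawer front, and handed in at 17.3 s. The hand-in gives no verdict.

**Last checks:**
- **Carousel:** it is at rest, with the compartment's centre about 1.5° off the tongue's line. I left that small error uncorrected. One divider-angle reading (14.5°) disagreed with the spoke reading (19.9°). I trusted the spokes because they match the earlier close view.
- **Handle:** it stands on both feet, within about 1.5 mm of the board's middle and 0.5° of its length by the wrist and top cameras. The top camera's whole-handle fit read 1.8° and about 2 mm sideways. The coarser scene view also put it about 2 mm off and tilted 1.6° to 5°. I relied on the bar fits, which gave 0.5° or less in all three views.
- **Other parts:** the bracket, block, castor and paint tin look unmoved in the last pictures. The gripper is open and about 0.2 m clear of everything.

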